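# Re-set a ratchet recipe stand to a lower notch

### The arm

A 6-joint arm with a two-finger parallel gripper is mounted at the origin on the work surface. World frame = base frame: x ahead of the robot, y to its left, z up, the work surface at z = 0. Lengths are in mm, angles in degrees, forces in N, time in s.
With the tool pointing down it reaches from about 350 to 850 mm from the base axis. Payload 8.1 kg.
Tool frame: the origin (TCP) lies midway between the tips of the shut fingers; the grasp point (between the pads) lies 19 mm behind it (r.pinch_z is the distance from the TCP to the grasp point, in mm); z points along the fingers, y is the line along which they close (so a half turn about z gives the same grasp; the last joint's range is limited). The gripper opens to 85 mm and grips with 20 to 120 N. Pads are 22 mm wide; open, the fingers measure 114 mm over their backs; the gripper's body (76 mm by 85 mm) begins 54 mm behind the grasp point. The pads swing forward as they close: fully open they stand 13 mm farther back than shut.
Start: joints at [-4.893, 7.471, 85.268, -0, 87.261, -4.893], TCP at [600.004, 0.022, 231.292] pointing down, gripper open.
Joint ranges: [-169.43, 169.43], [-51.17, 129.36], [1.28, 143.12], [-76.62, 256.62], [0, 156.53], [-152.29, 152.29]. Speed limits (degrees/s): [136.94, 136.94, 159.86, 180, 180, 180].

### API

Orientations are given as [roll, pitch, yaw] about the fixed x, y, z axes, in that order (R = Rz(yaw) Ry(pitch) Rx(roll)).
In Python, from bench import sensors, optics, job, r gives the robot as it stands.
- The arm moves only by the tool play_rows, never from a script. Its argument "motion" is a list that holds one entry, the list of rows, each a list of 6 numbers: the shift along the tool's x, y, z in cm, then the turn, a rotation vector about the tool's x, y, z in degrees. In form: [[[x, y, z, ax, ay, az], ...]]. A call has 1 to 5 rows; each row is the pose to reach, as a shift and turn from the pose commanded when the call began, along the tool's axes at that moment; what a row does not reach only later rows make up. A row lasts 1/10 s, in which the tool goes at most 50 mm and 8.59 degrees, less where a joint would pass 70% of its speed; a pose out of reach is approached as far as the arm can. A call with a gripper value outside its range is refused whole. "jaw" is the opening, from 0 (shut) to 1 (fully open), set as the call begins (left out, the last holds). The fingers move at their own pace and stop on an object; "squeeze" is the grip in N (left out, the last holds). Time passes only in rows, so rows that repeat a pose let the fingers close. It gives the time, the measured TCP pose, the force, the opening and the grip force at its end, in the units of the state.
- sensors.sense(): the state, without advancing time (a new reading comes with each control period).
- optics.snapshot(name): name is "scene" or "side" or "wrist"; returns a dict with "pixels" (400x640x3 uint8, red, green, blue), "mtx" (3x3 intrinsics, pixels), "k1" (the pictures are not rectified: a ray, as slopes to the right and down, at radius r is drawn at 1 + k1 r^2 times it, then the intrinsics apply), "R" (3x3) and "t" (3): a world point X has camera coordinates R X + t; the wrist camera has in their place "T_tool_cam" (4x4, takes a point from camera to tool coordinates, whose origin is the TCP and whose axes are the flange's). Camera axes: x right, y down, z forward; pixel columns grow to the right and rows downward; lengths in mm; the calibration is good to about 2 mm. A picture is of the moment at which its call begins: read the wrist's pose just before it. There is no depth.
- job.hand_in(): hands the job in; it is judged then, once.
The state is a dict: "time": time; "joint_pos": joint angles; "qd": joint speeds; "joint_efforts": joint torques, N m; "tool_pos": TCP position; "tcp_rot": TCP orientation; "ft_force": force on the tool from outside, world axes, zero at the start; "wrist_torque": the same for the moment, N m; "finger_gap": finger opening in mm; "grip_force": force on a finger pad.
Only numpy, scipy, OpenCV 4.12 (cv2) and the standard library are available. Lean on these libraries where they do the work, as an engineer would, in place of code of your own. Each camera call takes 0.05 s, during which the arm holds its last target. There are 200 camera calls.

### The job

The board of the recipe stand is propped too steep: set it to its second notch up from flat. Its ratchet only lets the board rise, so take it by its grip rail, raise it past the top notch until it comes up against its springy rubber stop, without straining the stop, lower it in hand until it lies flat, then raise it by exactly two clicks, ease its weight onto the pawl and let go. Never let the board fall, and leave the other things on the table where they are.

Things in the scene. Friction and masses are not known exactly. Their poses are not given: they have to be found in the camera images.
- hinge (a point): Middle of the recipe stand's hinge axis, 60 mm above the table. Axes: x from the hinge to the far end, where the rail lies when the board is flat (away from the robot), y along the hinge axis, z up. The stand is a bamboo frame, 235 x 258 mm, that does not move on the table.
- rail (a point): Middle of the board's grip rail: a round bamboo bar, 16 mm thick, 226 mm long, parallel to the hinge and 235 mm from it, with a free gap of 42 mm to the panel's edge and nothing beyond it. With one finger in the gap and one outside, the bar turns between the fingers as the board swings. Axes: x from hinge to rail, y along the rail, z out of the board's face.
- panel (a point): Centre of the board's panel, 190 x 250 x 10 mm, 90 mm from the hinge. The board weighs 0.4 to 0.75 kg: flat, 2 to 3.5 N at the rail hold it. Same axes as the rail.
- board (a joint): Angle of the board, rad: 0 flat on the frame, growing as it is raised. At angle a the rail lies 0.235*cos(a) along the hinge's x and 0.235*sin(a) above it. The four notches are 0.227 apart, but the ratchet's bracket is screwed on a few mm fore or aft on every stand: the lowest notch lies in 0.18 to 0.38 and all else shifts with it. It starts in the third or fourth notch.
- ratchet (a point): Middle of the steel ratchet, on the hinge axis outside the board's left (+y) edge; with its bracket it takes up 25 mm either way along the axis, 45 mm around it and 65 mm above it: keep clear. Raising over a tooth takes 5 to 7 N in all at the rail; this sinks to nearly nothing, then the pawl snaps in (the click), the load jumps up by 2 N or more at once, and the board will rest where it snapped.
- axle (a point): Right end of the hinge axle, on the axis. Past the top notch a plate lifts the pawl: the load at the rail climbs to between 5 and 9 N, then falls to about 3 N or less 0.24 rad above that notch. The pawl now stays out of the teeth and the board can be lowered, all the way to flat; there the pawl has dropped back, ready to catch again.
- buffer (a joint): How far the rubber stop is squeezed, rad: 0 when free. The raised board meets it 0.31 rad above the top notch, where the board stands at 1.18 to 1.37 rad. It is springy: each 10 N at the rail squeezes it by about 0.04; 0.08 is straining it.
- shaker: white salt shaker, 40 mm across, 82 mm tall; origin at the centre of its foot; a bystander
- frosting_tub: blue-and-white tub of frosting, 84 mm across, 72 mm tall; origin at the centre of its foot; a bystander
- spatula: kitchen spatula lying flat; origin under its middle; a bystander
- cutter: round steel cookie cutter, 70 mm across, 28 mm tall; origin at the centre of its foot; a bystander
- cup: clear plastic cup, 84 mm across, 105 mm tall; origin at the centre of its foot; a bystander
- phone: black phone lying flat, 72 x 148 x 9 mm; origin under its middle; a bystander

How it is judged (in metres and radians):
On the way, in this order (a step that is already met when the one before it is completed fails the run):
1. the board is raised past its top notch and lightly against its rubber stop (squeezed by over 0.006 rad, about 1.5 N) (value of joint buffer above 0.006 rad), for 0.1 s.
2. the board lies flat on its frame (below 0.035 rad) for 0.2 s (value of joint board below 0.035 rad), for 0.2 s.
At the end, for the whole second after the job is handed in: The board rests, let go and still, in its second notch up from flat (between 0.388 and 0.614 rad, which takes in the second notch of every stand and no other notch), and every bystander is within 20 mm of where it stood (value of joint board between 0.388 and 0.614 rad and velocity of joint board between -0.02 and 0.02 rad/s and distance of each of shaker, frosting_tub, spatula, cutter, cup, phone from where it was at the start of the episode below 0.02 m); the robot touches nothing.
It fails at once if the rubber stop is strained: squeezed by more than 0.08 rad (about 20 N at the rail) (value of joint buffer above 0.08 rad).
It fails at once if the board is let fall: it swings down faster than 1.6 rad/s (velocity of joint board below -1.6 rad/s).
It fails at once if a bystander is pushed more than 20 mm (distance of any of shaker, frosting_tub, spatula, cutter, cup, phone from where it was at the start of the episode above 0.02 m).
It also fails if it takes over 72 s, if anything falls off the work surface, if the arm or the gripper's body presses on something with over 40 N, if the wrist force passes 120 N, or if a joint passes its speed limit or range.

## Working session

There is one attempt and no reset: what is moved stays moved. The work goes in short steps, Python scripts to look and compute and a tool call to move; the robot and the scene stay as the last step left them, time stands still between calls to the robot, and variables do not carry over. Pictures are saved under pics/ and viewed, at most 10 in all, crops included, and the job is handed in when it is done.

Besides the shell and the picture viewer there is one more tool, called after "Request:" by a JSON object that holds its "fn" and its "kwargs". play_rows: Moves the arm, as the interface text tells. Its arguments: {"type":"object","properties":{"motion":{"type":"array","items":{"type":"array","items":{"type":"array","items":{"type":"number"}}}},"jaw":{"type":"number"},"squeeze":{"type":"number"}},"required":["motion"]}

```bash
ls; mkdir -p pics; python3 - <<'E'
from bench import sensors, optics, job, r
import cv2, pickle, numpy as np
d={}
for n in ("scene","side"):
    s=optics.snapshot(n); d[n]=s
    cv2.imwrite(f"pics/{n}0.png",s["pixels"][:,:,::-1])
    print(n,np.round(s["mtx"],1).tolist(),s["k1"],np.round(s["R"],3).tolist(),np.round(s["t"],1))
pickle.dump(d,open("d0.pkl","wb"))
print(sensors.sense())
E
```

```text
pics
scene [[494.8, 0.0, 317.4], [0.0, 494.8, 196.3], [0.0, 0.0, 1.0]] 0.002645135993950152 [[-0.002, 1.0, -0.002], [0.773, -0.0, -0.634], [-0.634, -0.003, -0.773]] [  20.3 -409.3 1818. ]
side [[450.0, 0.0, 316.0], [0.0, 450.0, 192.7], [0.0, 0.0, 1.0]] -0.09240754948970595 [[0.923, -0.384, -0.011], [-0.252, -0.585, -0.771], [0.289, 0.714, -0.637]] [-550.3  192.4 1035.6]
{'time': 0.1, 'joint_pos': array([-4.89468349e+00,  7.51024436e+00,  8.53224246e+01, -1.15242488e-03,
        8.72626073e+01, -4.89273477e+00]), 'qd': array([ 0.0040847 , -0.07345808, -0.21615778,  0.00231557,  0.08630469,
       -0.02589648]), 'joint_efforts': array([ 1.76135076e-03, -5.70947242e+01, -5.01941800e+01, -2.31892554e-04,
        8.09430348e-03,  3.31633771e-05]), 'tool_pos': array([5.99505320e+02, 4.03435999e-02, 2.30360831e+02]), 'tcp_rot': array([-1.79904973e+02, -6.97933793e-03,  8.99981015e+01]), 'ft_force': array([ 0.58756446,  0.72122762, -0.52719322]), 'wrist_torque': array([ 0.05153165, -0.01363873, -0.01094033]), 'grip_force': 0.0, 'finger_gap': 85.3219507389825}
```

View pics/scene0.png

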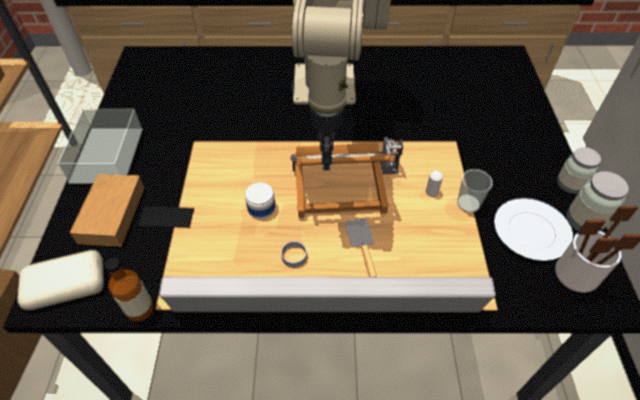

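View pics/side0.png

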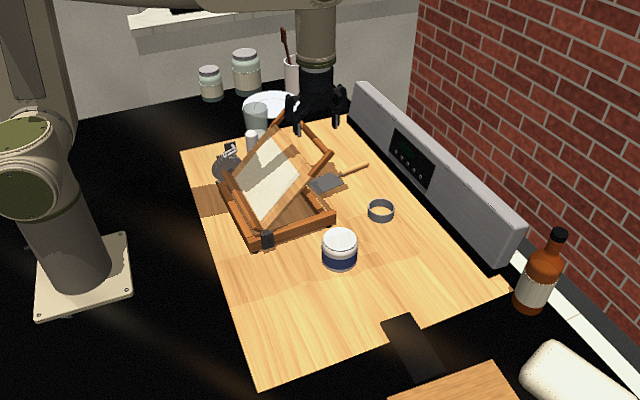

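The scene view shows the stand at about px (297–400, 140–215), with the hinge on the robot's side and the ratchet at (393,150). The side view shows the board propped, with its rail near (305,145). I'll enlarge both to measure.

```bash
python3 - <<'E'
import cv2, pickle, numpy as np
d=pickle.load(open("d0.pkl","rb"))
a=d["scene"]["pixels"][130:225,280:410,::-1]; b=d["side"]["pixels"][100:260,200:350,::-1]
a=cv2.resize(a,None,fx=6,fy=6,interpolation=cv2.INTER_CUBIC); b=cv2.resize(b,None,fx=3.7,fy=3.7,interpolation=cv2.INTER_CUBIC)
cv2.imwrite("pics/sc1.png",a); cv2.imwrite("pics/si1.png",b)
E
cat > h.py <<'E'
import numpy as np, cv2
from scipy.spatial.transform import Rotation as Rn
def ray(s,u,v):
    p=cv2.undistortPoints(np.array([[[u,v]]],float),s["mtx"],np.array([s["k1"],0,0,0]))[0,0]
    d=np.array([p[0],p[1],1.0]); R=np.array(s["R"]); t=np.array(s["t"])
    return -R.T@t, R.T@d
def onz(s,u,v,z):
    c,d=ray(s,u,v); return c+d*(z-c[2])/d[2]
def tri(r1,r2):
    (c1,d1),(c2,d2)=r1,r2
    A=np.stack([d1,-d2],1); k=np.linalg.lstsq(A,c2-c1,rcond=None)[0]
    p,q=c1+k[0]*d1,c2+k[1]*d2
    return (p+q)/2,np.linalg.norm(p-q)
def proj(s,X):
    X=np.array(X,float).reshape(-1,3)
    return cv2.projectPoints(X,cv2.Rodrigues(np.array(s["R"]))[0],np.array(s["t"],float),s["mtx"],np.array([s["k1"],0,0,0]))[0][:,0]
E
```

```text
(no output)
```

View pics/sc1.png

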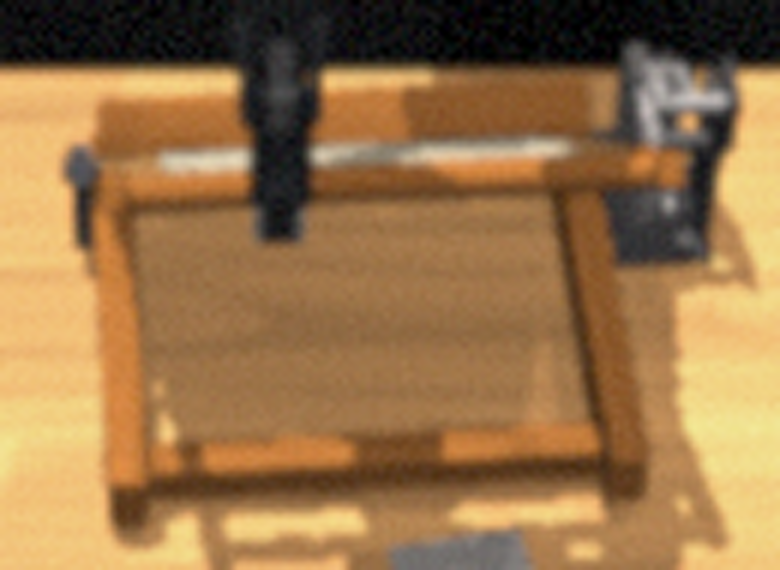

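View pics/si1.png

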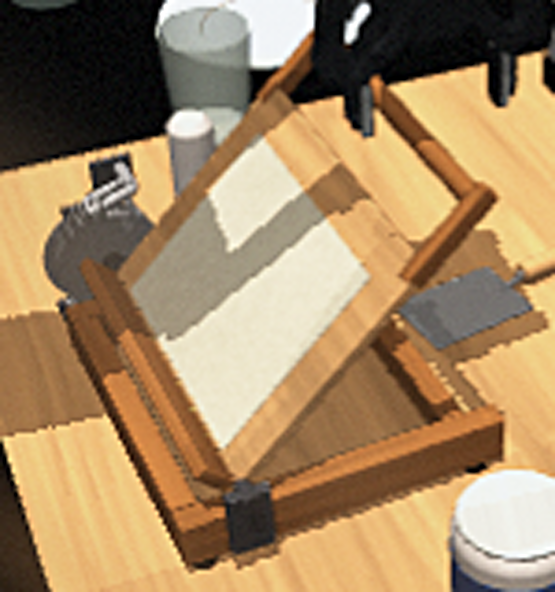

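The scene crop shows the rail as the bar from crop px (105,185) to (690,165), and the axle's right cap at (82,165). The side crop shows the rail from (310,40) to (490,195) and the axle cap at about (250,500). Both rail ends can be triangulated.

```bash
python3 - <<'E'
import pickle, numpy as np
from h import *
d=pickle.load(open("d0.pkl","rb")); S,D=d["scene"],d["side"]
sc=lambda x,y:(280+x/6,130+y/6); si=lambda x,y:(200+x/3.7,100+y/3.7)
P={}
for n,a,b in [("railR",(105,185),(487,190)),("railL",(690,165),(308,42)),("capR",(82,200),(250,515)),("farcornerR_top",(122,487),(500,412)),]:
    P[n],e=tri(ray(S,*sc(*a)),ray(D,*si(*b))); print(n,P[n].round(1),round(e,1))
print("farR foot",onz(S,*sc(128,525),0).round(1),"farL foot",onz(S,*sc(625,490),0).round(1), onz(D,*si(490,470),0).round(1))
print("nearR foot side",onz(D,*si(200,560),0).round(1),"near edge top L side z50", onz(D,*si(70,310),45))
m=(P["railR"]+P["railL"])/2; print("rail mid",m, np.linalg.norm(P["railR"]-P["railL"]))
v=P["railL"]-P["railR"]; print("yaw",np.degrees(np.arctan2(-v[0],v[1])), "angle",np.arcsin((m[2]-60)/235))
E
```

```text
railR [604.3 -71.5 229.7] 6.4
railL [575.3 181.  209.8] 8.7
capR [431.  -93.5  37.3] 3.6
farcornerR_top [618.3 -68.9  39.9] 4.4
farR foot [608.7 -65.9   0. ] farL foot [587.4 175.6   0. ] [607.  -83.1   0. ]
nearR foot side [397.3 -85.9   0. ] near edge top L side z50 [372.16323043 150.550874    45.        ]
rail mid [589.79709347  54.75409821 219.76175903] 254.8554311002663
yaw 6.554205007856108 angle 0.7475407196518098
```

```bash
cat >> h.py <<'E'
import json,os
def load():
    if os.path.exists("cmd.json"):
        c=json.load(open("cmd.json")); return np.array(c["p"]),np.array(c["R"])
    return np.array([600.004,.022,231.292]),Rn.from_euler("xyz",[180,0,90],degrees=True).as_matrix()
def tool(t,psi):
    c,s=np.cos(t),np.sin(t); e=np.array([np.cos(psi),np.sin(psi),0]); k=np.array([0,0,1.])
    z=s*e-c*k; y=c*e+s*k; return np.stack([np.cross(y,z),y,z],1)
def plan(wps):
    "wps: list of (grasp point, R), one per row; prints calls of 5 rows, records the final commanded pose"
    p,R=load(); 
    for i in range(0,len(wps),5):
        rows=[]
        for G,Rt in wps[i:i+5]:
            T=np.array(G)+19*Rt[:,2]
            rows.append([*np.round(R.T@(T-p)/10,2),*np.round(Rn.from_matrix(R.T@Rt).as_rotvec(degrees=True),1)])
        print(json.dumps([[ [float(x)+0.0 for x in r_] for r_ in rows]]))
        l=np.array(rows[-1]); p=p+R@(l[:3]*10); R=R@Rn.from_rotvec(l[3:],degrees=True).as_matrix()
    json.dump({"p":p.tolist(),"R":R.tolist()},open("cmd.json","w"))
def lin(G1,t1,psi1,n,G0=None,t0=None,psi0=None):
    p,R=load(); R0=R; G0=p-19*R[:,2]; R1=tool(t1,psi1); w=Rn.from_matrix(R0.T@R1).as_rotvec()
    return [(G0+(np.array(G1)-G0)*k/n, R0@Rn.from_rotvec(w*k/n).as_matrix()) for k in range(1,n+1)]
E
python3 - <<'E'
from h import *
p,R=load()
plan(lin([570,20,320],0,0,3)+[([570,20,320],tool(0,0))]*2)
plan(lin([539,50,281],np.radians(40),np.radians(5.5),5))
plan(lin([539,50,281],np.radians(40),np.radians(5.5),1)*2)
E
```

```text
[[[0.67, -1.0, -2.32, 0.0, 0.0, 0.0], [1.33, -2.0, -4.65, 0.0, 0.0, 0.0], [2.0, -3.0, -6.97, 0.0, 0.0, 0.0], [2.0, -3.0, -6.97, 0.0, 0.0, 0.0], [2.0, -3.0, -6.97, 0.0, 0.0, 0.0]]]
[[[0.61, -0.36, 0.76, -8.0, 0.4, -1.1], [1.23, -0.72, 1.49, -16.0, 0.8, -2.1], [1.86, -1.09, 2.18, -24.0, 1.2, -3.2], [2.48, -1.48, 2.83, -32.0, 1.5, -4.2], [3.11, -1.88, 3.45, -40.0, 1.9, -5.3]]]
[[[0.01, -0.01, 0.0, 0.0, 0.0, 0.0], [0.01, -0.01, 0.0, 0.0, 0.0, 0.0]]]
```

Request:
{"fn": "play_rows", "kwargs": {"motion": [[[0.67, -1.0, -2.32, 0, 0, 0], [1.33, -2.0, -4.65, 0, 0, 0], [2.0, -3.0, -6.97, 0, 0, 0], [2.0, -3.0, -6.97, 0, 0, 0], [2.0, -3.0, -6.97, 0, 0, 0]]], "jaw": 0.47}}

```text
time: 0.6
tool_pos: [570.2, 20.0, 301.1]
tcp_rot: [179.9, 0.0, 90.0]
ft_force: [0.3, 0.1, -0.2]
finger_gap: 40.1
grip_force: 0.0
```

Request:
{"fn": "play_rows", "kwargs": {"motion": [[[0.61, -0.36, 0.76, -8.0, 0.4, -1.1], [1.23, -0.72, 1.49, -16.0, 0.8, -2.1], [1.86, -1.09, 2.18, -24.0, 1.2, -3.2], [2.48, -1.48, 2.83, -32.0, 1.5, -4.2], [3.11, -1.88, 3.45, -40.0, 1.9, -5.3]]]}}

```text
time: 1.1
tool_pos: [550.9, 51.0, 264.7]
tcp_rot: [139.8, 0.1, 95.5]
ft_force: [-0.1, 0.3, 1.0]
finger_gap: 40.2
grip_force: 0.0
```

Request:
{"fn": "play_rows", "kwargs": {"motion": [[[0.01, -0.01, 0, 0, 0, 0], [0.01, -0.01, 0, 0, 0, 0]]]}}

```text
time: 1.3
tool_pos: [550.1, 50.9, 264.7]
tcp_rot: [140.2, 0.0, 95.5]
ft_force: [0.9, 0.1, 0.6]
finger_gap: 39.9
grip_force: 0.0
```

```bash
python3 - <<'E'
from bench import sensors, optics
import pickle,cv2,numpy as np
st=sensors.sense(); w=optics.snapshot("wrist"); s=optics.snapshot("scene"); d=optics.snapshot("side")
pickle.dump((st,w,s,d),open("d1.pkl","wb"))
print(st["tool_pos"],st["tcp_rot"],st["ft_force"],st["finger_gap"],st["time"]); print(np.round(w["T_tool_cam"],3).tolist(),w["mtx"].tolist(),w["k1"])
im=w["pixels"][:,:,::-1]; cv2.imwrite("pics/w1.png",im)
E
```

```text
[550.10576802  50.85985364 264.68383755] [1.40193123e+02 9.92458310e-03 9.54634868e+01] [0.94163258 0.08147257 0.62327952] 39.90126266767956 1.3
[[-0.0, -0.949, -0.316, 81.227], [1.0, -0.0, -0.001, 0.337], [0.0, -0.316, 0.949, -143.289], [0.0, 0.0, 0.0, 1.0]] [[332.76797728835214, 0.0, 318.2255916093761], [0.0, 332.76797728835214, 197.22578853691758], [0.0, 0.0, 1.0]] 0.018735324774637713
```

View pics/w1.png

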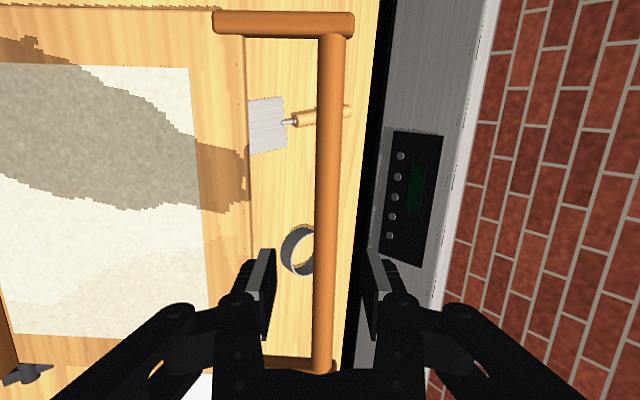

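The wrist view shows the rail as a bar down the middle (cols 317–344 at row 40, about 314–332 at row 350), between the open fingers (cols 275 and 368). The panel edge is at col ~243, so the gap is on the left as expected.

```bash
python3 - <<'E'
from h import *
import pickle
st,w,s,d=pickle.load(open("d1.pkl","rb"))
Rt=Rn.from_euler("xyz",st["tcp_rot"],degrees=True).as_matrix(); T=np.array(w["T_tool_cam"])
Rc=Rt@T[:3,:3]; C=Rt@T[:3,3]+st["tool_pos"]
W=dict(mtx=w["mtx"],k1=w["k1"],R=Rc.T,t=-Rc.T@C)
hsv=cv2.cvtColor(w["pixels"],cv2.COLOR_RGB2HSV)
pts=[]
for v in range(50,345,12):
    row=hsv[v,290:365].astype(int); m=np.where((row[:,0]<16)&(row[:,1]>120)&(row[:,2]>60))[0]
    if len(m)<8: continue
    # longest run
    runs=np.split(m,np.where(np.diff(m)>1)[0]+1); m=max(runs,key=len)
    l,r_=290+m[0]-.5,290+m[-1]+.5
    a,b=[cv2.undistortPoints(np.array([[[x,float(v)]]]),W["mtx"],np.array([W["k1"],0,0,0]))[0,0] for x in (l,r_)]
    # plane normals of two edges approx: angular width in-row
    z=16/np.linalg.norm(b-a); pts.append((v,l,r_,z, *(C+Rc@np.array([*(a+b)/2,1.])*z)))
P=np.array(pts); print(P.round(1)[::3])
# normal of the plane (camera, rail axis)
D=(P[:,4:]-C); n=np.linalg.svd(D)[2][-1]
# depth along: linear fit of z with v -> endpoints
k=np.polyfit(P[:,0],P[:,3],1); print("z fit",k, "std",np.std(P[:,3]-np.polyval(k,P[:,0])))
def pt(v):
    u=np.polyval(np.polyfit(P[:,0],(P[:,1]+P[:,2])/2,1),v)
    q=cv2.undistortPoints(np.array([[[u,v]]]),W["mtx"],np.array([W["k1"],0,0,0]))[0,0]
    zc=np.polyval(k,v); return C+Rc@np.array([q[0],q[1],1.])*zc
A,B=pt(36.),pt(340.); print("A",A,"B",B,"yaw",np.degrees(np.arctan2(-(A-B)[0],(A-B)[1])), "tilt z",(A-B)[2])
A2,_=pt(24.),0
print("proj into scene/side (top-left px)",proj(s,[A,B]).round(1).tolist(),proj(d,[A,B]).round(1).tolist())
# rail in scene by intersecting rail plane with scene rays
for x,y in [(325,160),(350,159),(380,157.5)]:
    c,dd=ray(s,x,y); print((c+dd*(n@(C-c))/(n@dd)).round(1))
v=np.vstack([cv2.resize(s["pixels"][130:180,285:405],None,fx=6,fy=6,interpolation=cv2.INTER_CUBIC)])
cv2.imwrite("pics/sc2.png",v[:,:,::-1])
E
```

```text
[[ 50.  318.5 345.5 197.9 592.8 156.9 214.7]
 [ 86.  317.5 344.5 197.6 589.8 136.4 219.7]
 [122.  315.5 342.5 197.4 586.4 115.8 224.3]
 [158.  316.5 340.5 221.9 600.2  91.8 211.2]
 [194.  315.5 338.5 231.5 603.1  66.2 209.5]
 [230.  313.5 337.5 221.9 593.3  45.4 221.6]
 [266.  312.5 335.5 231.7 596.   17.7 220.2]
 [302.  313.5 333.5 266.7 614.4 -25.9 203.5]
 [338.  312.5 332.5 267.1 610.8 -53.8 209.7]]
z fit [  0.27522414 168.74643199] std 14.500781040284862
A [579.72805832 160.75006975 228.39322514] B [607.62766316 -52.17843936 212.8752416 ] yaw 7.464827845781143 tilt z 15.517983539187298
proj into scene/side (top-left px) [[387.2, 155.2], [304.4, 167.3]] [[285.8, 107.1], [328.4, 151.9]]
[593.5   0.6 224.9]
[589.6  64.8 224.5]
[584.5 142.2 224.7]
```

View pics/sc2.png

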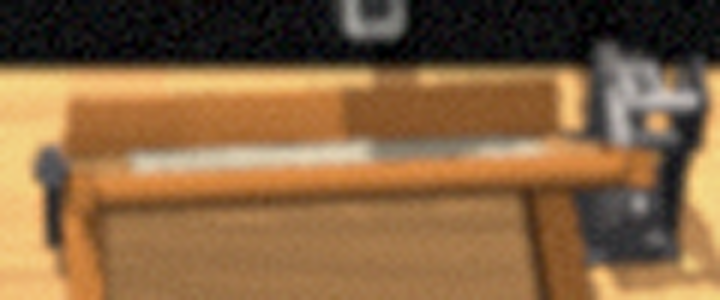

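Rail: the scene rays give it at (590, 55, 224.6) with yaw about 4°. That makes the angle about 0.78 rad, the third notch. Now I insert the finger and close.

```bash
python3 - <<'E'
from h import *
plan(lin([590,51,225],np.radians(40),np.radians(4.3),5))
E
```

```text
[[[-0.08, 0.06, 1.51, 0.0, -0.2, 0.2], [-0.17, 0.12, 3.02, 0.0, -0.3, 0.4], [-0.25, 0.18, 4.54, 0.0, -0.5, 0.6], [-0.33, 0.24, 6.05, 0.0, -0.6, 0.8], [-0.42, 0.3, 7.56, 0.0, -0.8, 0.9]]]
```

Request:
{"fn": "play_rows", "kwargs": {"motion": [[[-0.08, 0.06, 1.51, 0.0, -0.2, 0.2], [-0.17, 0.12, 3.02, 0.0, -0.3, 0.4], [-0.25, 0.18, 4.54, 0.0, -0.5, 0.6], [-0.33, 0.24, 6.05, 0.0, -0.6, 0.8], [-0.42, 0.3, 7.56, 0.0, -0.8, 0.9]]]}}

```text
time: 1.95
tool_pos: [605.9, 51.6, 213.4]
tcp_rot: [139.9, 0.1, 94.3]
ft_force: [-0.1, 1.3, 0.8]
finger_gap: 40.2
grip_force: 0.0
```

Request:
{"fn": "play_rows", "kwargs": {"motion": [[[0, 0, 0, 0, 0, 0], [0, 0, 0, 0, 0, 0], [0, 0, 0, 0, 0, 0], [0, 0, 0, 0, 0, 0], [0, 0, 0, 0, 0, 0]]], "jaw": 0, "squeeze": 20}}

```text
time: 2.45
tool_pos: [601.9, 51.7, 210.3]
tcp_rot: [140.0, 0.1, 94.3]
ft_force: [-4.9, -3.0, -5.3]
finger_gap: 15.2
grip_force: 22.6
```

```bash
python3 - <<'E'
from bench import sensors, optics
import cv2
s=optics.snapshot("wrist"); cv2.imwrite("pics/w2.png",s["pixels"][:,:,::-1])
st=sensors.sense(); print({k:st[k] for k in("tool_pos","tcp_rot","ft_force","wrist_torque","finger_gap","grip_force")})
E
```

```text
{'tool_pos': array([601.9610348 ,  51.68062889, 210.4220252 ]), 'tcp_rot': array([1.40002317e+02, 7.25594093e-02, 9.43026338e+01]), 'ft_force': array([-4.05557561, -2.92513017, -5.43294598]), 'wrist_torque': array([-0.37116669,  1.32187213, -0.29765747]), 'finger_gap': 15.05958507263067, 'grip_force': 22.603424191474915}
```

View pics/w2.png

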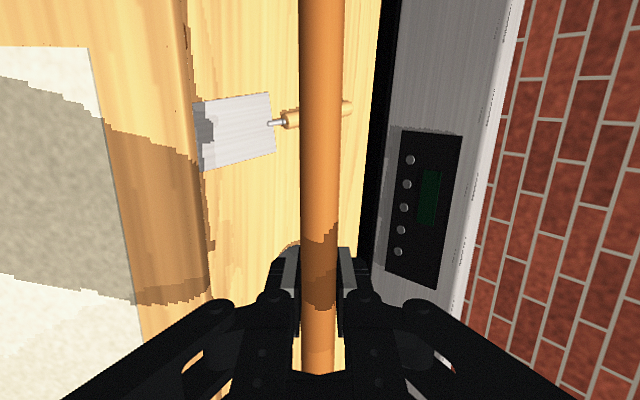

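The bar is held between the pads with the inner finger in the gap (gap reads 15–16 mm, panel edge well clear at col ~200). Now I start raising.

```bash
cat >> h.py <<'E'
PSI=np.radians(4.3); GY=51.
HX=590-235*np.cos(.776); HZ=225-235*np.sin(.776)
def G(a,dr=0,dh=(0,0)):
    e=np.array([np.cos(PSI),np.sin(PSI),0])
    # moving in the plane through the start grasp point
    return np.array([590,51,0.])+e*(HX+dh[0]-590+(235+dr)*np.cos(a))+np.array([0,0,HZ+dh[1]+(235+dr)*np.sin(a)])
def tilt(a): return np.radians(40+36*(a-.776))
def arc(angles,dr=0,dh=(0,0)): plan([(G(a,dr,dh),tool(tilt(a),PSI)) for a in angles])
def dec(F,a):
    "radial, tangential(up) and lateral parts of the force on the tool"
    F=np.array(F); e=np.array([np.cos(PSI),np.sin(PSI),0]); f=F@e
    return np.round([f*np.cos(a)+F[2]*np.sin(a), -f*np.sin(a)+F[2]*np.cos(a), F@np.array([-e[1],e[0],0])],1)
def ang(p,rot):
    z=Rn.from_euler("xyz",rot,degrees=True).as_matrix()[:,2]; g=np.array(p)-19*z
    x=(g-np.array([590,51,0]))@np.array([np.cos(PSI),np.sin(PSI),0])+590-HX; h=g[2]-HZ
    return np.round([np.arctan2(h,x),np.hypot(x,h)],4)
E
python3 -c "
from h import *
arc(np.linspace(.776,.904,6)[1:]); print(dec([-4.9,-3,-5.3],.776))"
```

```text
[[[0.0, -0.03, -0.6, -0.9, 0.0, 0.0], [0.0, -0.07, -1.2, -1.8, 0.0, 0.1], [0.0, -0.12, -1.79, -2.7, 0.0, 0.1], [0.0, -0.19, -2.39, -3.7, 0.0, 0.1], [0.0, -0.27, -2.98, -4.6, 0.0, 0.1]]]
[-7.4 -0.2 -2.6]
```

Request:
{"fn": "play_rows", "kwargs": {"motion": [[[0.0, -0.03, -0.6, -0.9, 0.0, 0.0], [0.0, -0.07, -1.2, -1.8, 0.0, 0.1], [0.0, -0.12, -1.79, -2.7, 0.0, 0.1], [0.0, -0.19, -2.39, -3.7, 0.0, 0.1], [0.0, -0.27, -2.98, -4.6, 0.0, 0.1]]], "squeeze": 50}}

```text
time: 3.0
tool_pos: [580.9, 50.2, 231.8]
tcp_rot: [135.3, -0.0, 94.2]
ft_force: [1.7, -0.4, -8.6]
finger_gap: 14.0
grip_force: 48.6
```

```bash
python3 - <<'E'
from h import *
from bench import sensors
st=sensors.sense(); a=ang(st["tool_pos"],st["tcp_rot"]); print(a,dec(st["ft_force"],a[0]),st["ft_force"],st["finger_gap"])
arc(np.linspace(.904,.97,6)[1:])
E
```

```text
[  0.905  235.0603] [-5.7 -6.6 -0.5] [ 1.74651602 -0.39239888 -8.56353472] 13.969649045228698
[[[0.0, -0.03, -0.31, -0.5, 0.0, 0.0], [0.0, -0.06, -0.62, -0.9, 0.0, 0.0], [0.0, -0.09, -0.92, -1.4, 0.0, 0.0], [0.0, -0.13, -1.23, -1.9, 0.0, 0.0], [0.0, -0.17, -1.54, -2.4, 0.0, 0.0]]]
```

Request:
{"fn": "play_rows", "kwargs": {"motion": [[[0.0, -0.03, -0.31, -0.5, 0.0, 0.0], [0.0, -0.06, -0.62, -0.9, 0.0, 0.0], [0.0, -0.09, -0.92, -1.4, 0.0, 0.0], [0.0, -0.13, -1.23, -1.9, 0.0, 0.0], [0.0, -0.17, -1.54, -2.4, 0.0, 0.0]]]}}

```text
time: 3.5
tool_pos: [568.9, 49.6, 241.6]
tcp_rot: [132.9, -0.0, 94.3]
ft_force: [-2.0, 0.9, -5.3]
finger_gap: 14.0
grip_force: 49.1
```

```bash
python3 - <<'E'
from h import *
from bench import sensors
st=sensors.sense(); a=ang(st["tool_pos"],st["tcp_rot"]); print(a,dec(st["ft_force"],a[0]),st["ft_force"],st["finger_gap"])
arc(np.linspace(.97,1.14,11)[1:])
E
```

```text
[  0.9713 235.14  ] [-5.5 -1.4  1. ] [-1.99142986  0.85107054 -5.30919088] 13.974420507691864
[[[0.0, -0.04, -0.39, -0.6, 0.0, 0.0], [0.0, -0.09, -0.78, -1.2, 0.0, 0.0], [0.0, -0.15, -1.18, -1.8, 0.0, 0.0], [0.0, -0.21, -1.57, -2.4, 0.0, 0.0], [0.0, -0.28, -1.96, -3.0, 0.0, 0.0]]]
[[[0.0, -0.05, -0.39, -0.6, 0.0, 0.0], [0.0, -0.12, -0.78, -1.2, 0.0, 0.0], [0.0, -0.18, -1.17, -1.8, 0.0, 0.0], [0.0, -0.26, -1.56, -2.5, 0.0, 0.0], [0.0, -0.34, -1.95, -3.1, 0.0, 0.0]]]
```

Request:
{"fn": "play_rows", "kwargs": {"motion": [[[0.0, -0.04, -0.39, -0.6, 0.0, 0.0], [0.0, -0.09, -0.78, -1.2, 0.0, 0.0], [0.0, -0.15, -1.18, -1.8, 0.0, 0.0], [0.0, -0.21, -1.57, -2.4, 0.0, 0.0], [0.0, -0.28, -1.96, -3.0, 0.0, 0.0]]]}}

```text
time: 4.0
tool_pos: [552.7, 48.5, 253.2]
tcp_rot: [129.9, -0.0, 94.3]
ft_force: [2.8, 4.1, -6.2]
finger_gap: 14.0
grip_force: 49.0
```

Request:
{"fn": "play_rows", "kwargs": {"motion": [[[0.0, -0.05, -0.39, -0.6, 0.0, 0.0], [0.0, -0.12, -0.78, -1.2, 0.0, 0.0], [0.0, -0.18, -1.17, -1.8, 0.0, 0.0], [0.0, -0.26, -1.56, -2.5, 0.0, 0.0], [0.0, -0.34, -1.95, -3.1, 0.0, 0.0]]]}}

```text
time: 4.5
tool_pos: [554.6, 48.7, 252.6]
tcp_rot: [128.2, 0.0, 94.2]
ft_force: [-11.3, -4.6, -17.2]
finger_gap: 14.3
grip_force: 49.8
```

```bash
python3 - <<'E'
from h import *
from bench import sensors
st=sensors.sense(); a=ang(st["tool_pos"],st["tcp_rot"]); print(a,dec(st["ft_force"],a[0]),st["ft_force"],st["finger_gap"])
arc(np.linspace(1.14,1.26,11)[1:])
E
```

```text
[  1.0488 235.2644] [-20.7   1.5  -3.7] [-11.26901933  -4.56885975 -17.21687438] 14.308345292065548
[[[0.0, -0.05, -0.27, -0.4, 0.0, 0.0], [-0.01, -0.1, -0.55, -0.8, 0.0, 0.0], [-0.01, -0.15, -0.82, -1.3, 0.0, 0.0], [-0.01, -0.21, -1.1, -1.7, 0.0, 0.0], [-0.01, -0.27, -1.37, -2.1, 0.0, 0.0]]]
[[[0.0, -0.05, -0.27, -0.5, 0.0, 0.0], [0.0, -0.11, -0.54, -0.9, 0.0, 0.0], [0.0, -0.17, -0.82, -1.3, 0.0, 0.0], [0.0, -0.23, -1.09, -1.8, 0.0, 0.0], [0.0, -0.3, -1.36, -2.2, 0.0, 0.0]]]
```

```bash
python3 - <<'E'
from h import *
from bench import sensors
st=sensors.sense(); print(st["joint_pos"].round(1),st["qd"].round(2),st["time"],st["tool_pos"],st["tcp_rot"],st["joint_efforts"].round(1),st["wrist_torque"].round(2))
E
```

```text
[ -5.  -51.  142.1  11.8  38.  -15.1] [ 0.22  0.17  1.93  1.15 -5.03 -1.08] 4.5 [554.59177686  48.69209345 252.587654  ] [1.28176899e+02 4.99892647e-02 9.42168087e+01] [  2.3 -25.4 -74.    3.  -12.5   0. ] [-0.63  4.19 -0.61]
```

Joint 2 sits at its lower limit: the tool tilts too far back. A steeper tool still clears the panel (the fingertips reach 19 mm, the panel edge is 38 mm away), so I'll turn the tool upright about the bar.

```bash
python3 - <<'E'
from h import *
from bench import sensors
st=sensors.sense()
json.dump({"p":list(st["tool_pos"]),"R":Rn.from_euler("xyz",st["tcp_rot"],degrees=True).as_matrix().tolist()},open("cmd.json","w"))
plan(lin(G(1.048,-1),np.radians(34),PSI,5))
E
```

```text
[[[-0.01, -0.14, 0.0, 3.6, 0.0, 0.0], [-0.01, -0.28, 0.0, 7.1, 0.0, 0.0], [-0.02, -0.43, -0.01, 10.7, 0.1, 0.0], [-0.03, -0.57, -0.03, 14.3, 0.1, 0.0], [-0.04, -0.7, -0.05, 17.8, 0.1, 0.0]]]
```

Request:
{"fn": "play_rows", "kwargs": {"motion": [[[-0.01, -0.14, 0.0, 3.6, 0.0, 0.0], [-0.01, -0.28, 0.0, 7.1, 0.0, 0.0], [-0.02, -0.43, -0.01, 10.7, 0.1, 0.0], [-0.03, -0.57, -0.03, 14.3, 0.1, 0.0], [-0.04, -0.7, -0.05, 17.8, 0.1, 0.0]]], "squeeze": 30}}

```text
time: 5.0
tool_pos: [550.3, 48.2, 250.0]
tcp_rot: [145.9, -0.1, 94.3]
ft_force: [-6.0, 2.1, -14.1]
finger_gap: 14.4
grip_force: 50.3
```

```bash
cat >> h.py <<'E'
def show():
    from bench import sensors
    st=sensors.sense(); a=ang(st["tool_pos"],st["tcp_rot"]); p,R=load()
    print("t",st["time"],"a,r",a,"F rad,tan,lat",dec(st["ft_force"],a[0]),"gap",st["finger_gap"].round(1),"tau",st["wrist_torque"].round(2),"q",st["joint_pos"].round(0),"cmd err",(st["tool_pos"]-p).round(1),"tilt",round(180-st["tcp_rot"][0],1))
    return st
def sync():
    from bench import sensors
    st=sensors.sense(); json.dump({"p":list(st["tool_pos"]),"R":Rn.from_euler("xyz",st["tcp_rot"],degrees=True).as_matrix().tolist()},open("cmd.json","w"))
E
python3 - <<'E'
from h import *
show()
E
```

```text
Traceback (most recent call last):
  File "h.py", line 58, in show
    print("t",st["time"],"a,r",a,"F rad,tan,lat",dec(st["ft_force"],a[0]),"gap",st["finger_gap"].round(1),"tau",st["wrist_torque"].round(2),"q",st["joint_pos"].round(0),"cmd err",(st["tool_pos"]-p).round(1),"tilt",round(180-st["tcp_rot"][0],1))
                                                                                ^^^^^^^^^^^^^^^^^^^^^^
AttributeError: 'float' object has no attribute 'round'
```

```bash
sed -i 's/st\["finger_gap"\].round(1)/round(st["finger_gap"],1)/' h.py; python3 - <<'E'
from h import *
show()
print(G(1.048,-1)+19*tool(np.radians(34),PSI)[:,2])
plan(lin(G(1.048,-2),np.radians(18),PSI,5))
E
```

```text
t 5.0 a,r [  1.0519 236.4695] F rad,tan,lat [-15.2  -1.9   2.6] gap 14.4 tau [0.35 1.78 0.21] q [ -3. -34. 125.   5.  55.  -9.] cmd err [0.4 0.3 2.6] tilt 34.1
[549.85091882  47.98117542 247.39096746]
[[[0.0, -0.13, 0.01, 3.2, 0.0, 0.0], [0.0, -0.25, 0.0, 6.4, 0.0, 0.0], [0.0, -0.37, 0.0, 9.6, 0.0, 0.0], [0.0, -0.5, -0.01, 12.8, 0.0, 0.0], [0.0, -0.62, -0.03, 16.0, 0.0, 0.0]]]
```

```bash
python3 - <<'E'
from h import *
sync()
plan(lin(G(1.05,-1),np.radians(18),PSI,5))
E
```

```text
[[[0.0, -0.15, 0.03, 3.2, 0.0, 0.0], [-0.01, -0.29, 0.05, 6.4, 0.0, 0.0], [-0.01, -0.44, 0.06, 9.7, 0.0, 0.0], [-0.02, -0.59, 0.07, 12.9, 0.0, -0.1], [-0.02, -0.73, 0.07, 16.1, 0.0, -0.1]]]
```

Request:
{"fn": "play_rows", "kwargs": {"motion": [[[0.0, -0.15, 0.03, 3.2, 0.0, 0.0], [-0.01, -0.29, 0.05, 6.4, 0.0, 0.0], [-0.01, -0.44, 0.06, 9.7, 0.0, 0.0], [-0.02, -0.59, 0.07, 12.9, 0.0, -0.1], [-0.02, -0.73, 0.07, 16.1, 0.0, -0.1]]], "jaw": 0, "squeeze": 35}}

```text
time: 5.5
tool_pos: [547.2, 47.9, 249.3]
tcp_rot: [161.5, -0.0, 94.4]
ft_force: [-1.7, 3.6, -5.6]
finger_gap: 13.8
grip_force: 48.2
```

```bash
python3 - <<'E'
from h import *
show()
E
```

```text
t 5.5 a,r [  1.0498 238.6222] F rad,tan,lat [-5.6 -1.5  3.7] gap 13.8 tau [0.57 0.37 0.07] q [ -2. -19. 110.   2.  71.  -6.] cmd err [2.5 0.3 4. ] tilt 18.5
```

Request:
{"fn": "play_rows", "kwargs": {"motion": [[[0, 0, 0, 0, 0, 0], [0, 0, 0, 0, 0, 0]]]}}

```text
time: 5.7
tool_pos: [547.4, 47.9, 249.4]
tcp_rot: [161.3, -0.0, 94.4]
ft_force: [-1.0, 3.8, -6.2]
finger_gap: 14.2
grip_force: 47.9
```

```bash
python3 - <<'E'
from h import *
show()
E
```

```text
t 5.7 a,r [  1.0493 238.7392] F rad,tan,lat [-5.7 -2.5  3.9] gap 14.2 tau [0.4  0.9  0.09] q [ -2. -19. 110.   2.  70.  -6.] cmd err [2.7 0.3 4.1] tilt 18.7
```

```bash
cat > g.py <<'E'
import numpy as np, json
from scipy.spatial.transform import Rotation as Rn
from bench import sensors
PZ=13.4; PSI=np.radians(4.3); E=np.array([np.cos(PSI),np.sin(PSI),0]); K=np.array([0,0,1.]); HX=421.8; HZ=60.
L=np.cross(K,E)
def u(a): return np.cos(a)*E+np.sin(a)*K
def show():
    st=sensors.sense(); R=Rn.from_euler("xyz",st["tcp_rot"],degrees=True).as_matrix()
    g=st["tool_pos"]-PZ*R[:,2]; x=(g-np.array([593.4,51,0]))@E+593.4-HX; h=g[2]-HZ
    a=np.arctan2(h,x); F=st["ft_force"]
    print("t",round(st["time"],2),"a %.4f r %.1f"%(a,np.hypot(x,h)),"F rad %.1f tan %.1f lat %.1f"%(F@u(a),F@(np.cos(a)*K-np.sin(a)*E),F@L),"gap %.1f"%st["finger_gap"],"grip %.0f"%st["grip_force"])
    return a,R
def rel(a0,angles,R,dr=0,dl=0):
    "rows, from board angle a0 through the angles, adding dr radially and dl along the rail; per call of 5"
    n=len(angles); P=[235*(u(a)-u(a0))+dr*(i+1)/n*u(a)+dl*(i+1)/n*L for i,a in enumerate(angles)]
    b=np.zeros(3)
    for i in range(0,n,5):
        print(json.dumps([[[*[float(v) for v in np.round(R.T@(p-b)/10,2)],0,0,0] for p in P[i:i+5]]])); b=P[min(i+4,n-1)]
E
python3 - <<'E'
from g import *
a,R=show(); rel(a,a+np.linspace(0,.1,6)[1:],R,-1)
E
```

```text
t 5.7 a 1.0305 r 235.7 F rad -5.7 tan -2.6 lat 3.9 gap 14.2 grip 48
[[[0.0, -0.32, -0.34, 0, 0, 0], [0.0, -0.65, -0.68, 0, 0, 0], [0.0, -0.99, -1.0, 0, 0, 0], [0.0, -1.33, -1.33, 0, 0, 0], [0.0, -1.68, -1.64, 0, 0, 0]]]
```

Request:
{"fn": "play_rows", "kwargs": {"motion": [[[0.0, -0.32, -0.34, 0, 0, 0], [0.0, -0.65, -0.68, 0, 0, 0], [0.0, -0.99, -1.0, 0, 0, 0], [0.0, -1.33, -1.33, 0, 0, 0], [0.0, -1.68, -1.64, 0, 0, 0]]]}}

```text
time: 6.2
tool_pos: [526.5, 46.5, 261.3]
tcp_rot: [161.2, -0.0, 94.4]
ft_force: [3.2, 5.9, -5.5]
finger_gap: 14.1
grip_force: 47.1
```

```bash
python3 - <<'E'
from g import *
a,R=show(); rel(a,a+np.linspace(0,.08,6)[1:],R,-1)
E
```

```text
t 6.2 a 1.1328 r 236.3 F rad -3.4 tan -5.6 lat 5.7 gap 14.1 grip 47
[[[0.0, -0.29, -0.24, 0, 0, 0], [0.0, -0.58, -0.48, 0, 0, 0], [0.0, -0.87, -0.72, 0, 0, 0], [0.0, -1.17, -0.95, 0, 0, 0], [0.0, -1.47, -1.17, 0, 0, 0]]]
```

Request:
{"fn": "play_rows", "kwargs": {"motion": [[[0.02, -0.29, -0.24, 0, 0, 0], [0.04, -0.58, -0.48, 0, 0, 0], [0.06, -0.87, -0.72, 0, 0, 0], [0.08, -1.17, -0.95, 0, 0, 0], [0.1, -1.47, -1.17, 0, 0, 0]]]}}

```text
time: 6.7
tool_pos: [509.8, 45.5, 268.8]
tcp_rot: [161.0, 0.1, 94.3]
ft_force: [6.5, 2.0, -3.7]
finger_gap: 14.2
grip_force: 46.5
```

```bash
python3 - <<'E'
from g import *
a,R=show(); rel(a,a+np.linspace(0,.04,6)[1:],R,-.5)
E
```

```text
t 6.7 a 1.2104 r 236.7 F rad -1.2 tan -7.5 lat 1.5 gap 14.2 grip 47
[[[0.0, -0.15, -0.11, 0, 0, 0], [0.0, -0.3, -0.22, 0, 0, 0], [0.0, -0.46, -0.33, 0, 0, 0], [0.0, -0.61, -0.44, 0, 0, 0], [0.0, -0.77, -0.54, 0, 0, 0]]]
```

Request:
{"fn": "play_rows", "kwargs": {"motion": [[[0.0, -0.15, -0.11, 0, 0, 0], [0.0, -0.3, -0.22, 0, 0, 0], [0.0, -0.46, -0.33, 0, 0, 0], [0.0, -0.61, -0.44, 0, 0, 0], [0.0, -0.77, -0.54, 0, 0, 0]]]}}

```text
time: 7.2
tool_pos: [501.1, 44.9, 272.2]
tcp_rot: [161.0, 0.0, 94.3]
ft_force: [3.7, 2.6, 2.1]
finger_gap: 14.4
grip_force: 46.7
```

```bash
python3 - <<'E'
from g import *
a,R=show(); rel(a,a+np.linspace(0,.03,6)[1:],R,-.3)
E
```

```text
t 7.2 a 1.2500 r 236.9 F rad 3.2 tan -3.1 lat 2.3 gap 14.4 grip 47
[[[0.0, -0.12, -0.08, 0, 0, 0], [0.0, -0.23, -0.16, 0, 0, 0], [0.0, -0.35, -0.24, 0, 0, 0], [0.0, -0.47, -0.32, 0, 0, 0], [0.0, -0.58, -0.4, 0, 0, 0]]]
```

Request:
{"fn": "play_rows", "kwargs": {"motion": [[[0.0, -0.12, -0.08, 0, 0, 0], [0.0, -0.23, -0.16, 0, 0, 0], [0.0, -0.34, -0.25, 0, 0, 0], [0.0, -0.46, -0.34, 0, 0, 0], [0.0, -0.57, -0.43, 0, 0, 0]]]}}

```text
time: 7.7
tool_pos: [494.4, 44.5, 274.4]
tcp_rot: [161.0, 0.0, 94.4]
ft_force: [5.6, 2.7, 3.1]
finger_gap: 14.2
grip_force: 46.9
```

```bash
python3 - <<'E'
from g import *
a,R=show(); rel(a,a+np.linspace(0,.025,6)[1:],R,0)
E
```

```text
t 7.7 a 1.2795 r 237.0 F rad 4.6 tan -4.6 lat 2.2 gap 14.2 grip 47
[[[0.0, -0.1, -0.07, 0, 0, 0], [0.0, -0.19, -0.14, 0, 0, 0], [0.0, -0.29, -0.2, 0, 0, 0], [0.0, -0.38, -0.27, 0, 0, 0], [0.0, -0.48, -0.34, 0, 0, 0]]]
```

Request:
{"fn": "play_rows", "kwargs": {"motion": [[[0.0, -0.1, -0.07, 0, 0, 0], [0.0, -0.19, -0.14, 0, 0, 0], [0.0, -0.29, -0.2, 0, 0, 0], [0.0, -0.29, -0.2, 0, 0, 0], [0.0, -0.29, -0.2, 0, 0, 0]]]}}

```text
time: 8.2
tool_pos: [491.1, 44.3, 275.5]
tcp_rot: [161.0, 0.0, 94.4]
ft_force: [3.2, 2.1, 6.3]
finger_gap: 14.5
grip_force: 46.9
```

```bash
python3 - <<'E'
from g import *
a,R=show(); rel(a,a+np.linspace(0,.015,6)[1:],R,0)
E
```

```text
t 8.2 a 1.2946 r 237.2 F rad 7.0 tan -1.5 lat 1.8 gap 14.5 grip 47
[[[0.0, -0.06, -0.04, 0, 0, 0], [0.0, -0.12, -0.08, 0, 0, 0], [0.0, -0.17, -0.12, 0, 0, 0], [0.0, -0.23, -0.16, 0, 0, 0], [0.0, -0.29, -0.2, 0, 0, 0]]]
```

```bash
python3 - <<'E'
from g import *
a,R=show(); rel(a,a+np.linspace(0,.02,6)[1:],R,1.5)
E
```

```text
t 8.2 a 1.2946 r 237.2 F rad 7.0 tan -1.5 lat 1.8 gap 14.5 grip 47
[[[0.0, -0.06, -0.08, 0, 0, 0], [0.0, -0.12, -0.16, 0, 0, 0], [0.0, -0.18, -0.23, 0, 0, 0], [0.0, -0.24, -0.31, 0, 0, 0], [0.0, -0.31, -0.39, 0, 0, 0]]]
```

Request:
{"fn": "play_rows", "kwargs": {"motion": [[[0.0, -0.06, -0.08, 0, 0, 0], [0.0, -0.12, -0.16, 0, 0, 0], [0.0, -0.18, -0.23, 0, 0, 0], [0.0, -0.24, -0.31, 0, 0, 0], [0.0, -0.31, -0.39, 0, 0, 0]]]}}

```text
time: 8.7
tool_pos: [486.3, 44.0, 277.1]
tcp_rot: [161.1, 0.0, 94.4]
ft_force: [2.9, 2.9, 2.2]
finger_gap: 14.1
grip_force: 46.2
```

```bash
python3 - <<'E'
from g import *
a,R=show(); rel(a,a+np.linspace(0,.015,6)[1:],R,0)
E
```

```text
t 8.7 a 1.3157 r 237.5 F rad 3.0 tan -2.5 lat 2.7 gap 14.1 grip 46
[[[0.0, -0.06, -0.04, 0, 0, 0], [0.0, -0.12, -0.08, 0, 0, 0], [0.0, -0.18, -0.12, 0, 0, 0], [0.0, -0.24, -0.15, 0, 0, 0], [0.0, -0.3, -0.19, 0, 0, 0]]]
```

Request:
{"fn": "play_rows", "kwargs": {"motion": [[[0.0, -0.06, -0.04, 0, 0, 0], [0.0, -0.12, -0.08, 0, 0, 0], [0.0, -0.18, -0.12, 0, 0, 0], [0.0, -0.24, -0.15, 0, 0, 0], [0.0, -0.3, -0.19, 0, 0, 0]]]}}

```text
time: 9.2
tool_pos: [483.0, 43.8, 277.9]
tcp_rot: [161.1, 0.0, 94.4]
ft_force: [4.1, 2.6, 5.3]
finger_gap: 14.4
grip_force: 46.5
```

```bash
python3 - <<'E'
from g import *
a,R=show(); rel(a,a+np.linspace(0,.015,6)[1:],R,0.3)
E
```

```text
t 9.2 a 1.3300 r 237.5 F rad 6.1 tan -2.9 lat 2.3 gap 14.4 grip 46
[[[0.0, -0.06, -0.04, 0, 0, 0], [0.0, -0.11, -0.09, 0, 0, 0], [0.0, -0.17, -0.13, 0, 0, 0], [0.0, -0.23, -0.17, 0, 0, 0], [0.0, -0.28, -0.21, 0, 0, 0]]]
```

Request:
{"fn": "play_rows", "kwargs": {"motion": [[[0.0, -0.06, -0.06, 0, 0, 0], [0.0, -0.11, -0.12, 0, 0, 0], [0.0, -0.17, -0.18, 0, 0, 0], [0.0, -0.23, -0.24, 0, 0, 0], [0.0, -0.28, -0.3, 0, 0, 0]]]}}

```text
time: 9.7
tool_pos: [479.1, 43.5, 279.1]
tcp_rot: [161.2, 0.0, 94.4]
ft_force: [6.8, 2.9, 2.7]
finger_gap: 14.1
grip_force: 45.9
```

```bash
python3 - <<'E'
from g import *
a,R=show(); rel(a,a+np.linspace(0,.015,6)[1:],R,0.3)
E
```

```text
t 9.7 a 1.3472 r 237.7 F rad 4.2 tan -6.2 lat 2.3 gap 14.1 grip 46
[[[0.0, -0.06, -0.04, 0, 0, 0], [0.0, -0.11, -0.08, 0, 0, 0], [0.0, -0.17, -0.13, 0, 0, 0], [0.0, -0.23, -0.17, 0, 0, 0], [0.0, -0.29, -0.21, 0, 0, 0]]]
```

Request:
{"fn": "play_rows", "kwargs": {"motion": [[[0.0, -0.06, -0.04, 0, 0, 0], [0.0, -0.11, -0.09, 0, 0, 0], [0.0, -0.17, -0.14, 0, 0, 0], [0.0, -0.17, -0.14, 0, 0, 0], [0.0, -0.17, -0.14, 0, 0, 0]]]}}

```text
time: 10.2
tool_pos: [476.9, 43.4, 279.6]
tcp_rot: [161.2, 0.0, 94.4]
ft_force: [6.3, 3.2, 2.3]
finger_gap: 13.8
grip_force: 45.8
```

```bash
python3 - <<'E'
from g import *
a,R=show()
E
```

```text
t 10.2 a 1.3564 r 237.7 F rad 3.6 tan -5.9 lat 2.7 gap 13.8 grip 46
```

Request:
{"fn": "play_rows", "kwargs": {"motion": [[[0.0, -0.06, -0.05, 0, 0, 0], [0.0, -0.12, -0.1, 0, 0, 0], [0.0, -0.18, -0.15, 0, 0, 0], [0.0, -0.24, -0.2, 0, 0, 0], [0.0, -0.24, -0.2, 0, 0, 0]]]}}

```text
time: 10.7
tool_pos: [474.0, 43.2, 280.3]
tcp_rot: [161.2, -0.0, 94.4]
ft_force: [8.8, 2.8, -0.6]
finger_gap: 14.2
grip_force: 45.5
```

```bash
python3 - <<'E'
from g import *
a,R=show(); rel(a,a-np.linspace(0,.2,21)[1:],R,-1)
E
```

```text
t 10.7 a 1.3692 r 237.8 F rad 1.2 tan -9.0 lat 2.1 gap 14.2 grip 45
[[[-0.0, 0.2, 0.12, 0, 0, 0], [-0.0, 0.4, 0.25, 0, 0, 0], [-0.0, 0.6, 0.38, 0, 0, 0], [-0.0, 0.79, 0.51, 0, 0, 0], [-0.0, 0.99, 0.64, 0, 0, 0]]]
[[[-0.0, 0.19, 0.13, 0, 0, 0], [-0.0, 0.38, 0.27, 0, 0, 0], [-0.0, 0.57, 0.41, 0, 0, 0], [-0.0, 0.76, 0.55, 0, 0, 0], [-0.0, 0.95, 0.69, 0, 0, 0]]]
[[[-0.0, 0.19, 0.14, 0, 0, 0], [-0.0, 0.37, 0.29, 0, 0, 0], [-0.0, 0.55, 0.43, 0, 0, 0], [-0.0, 0.73, 0.58, 0, 0, 0], [-0.0, 0.91, 0.73, 0, 0, 0]]]
[[[-0.0, 0.18, 0.15, 0, 0, 0], [-0.0, 0.36, 0.31, 0, 0, 0], [-0.0, 0.53, 0.46, 0, 0, 0], [-0.0, 0.7, 0.62, 0, 0, 0], [-0.0, 0.88, 0.78, 0, 0, 0]]]
```

The stop is met (load up to 9 N, about 0.025 rad of squeeze). Now I lower in hand.

```bash
sed -i 's/HZ=60\./HZ=62.5/' g.py; python3 - <<'E'
from g import *
a,R=show(); rel(a,a-np.linspace(0,.24,11)[1:],R,0)
E
```

```text
t 10.7 a 1.3671 r 235.4 F rad 1.2 tan -9.0 lat 2.1 gap 14.2 grip 45
[[[-0.0, 0.48, 0.29, 0, 0, 0], [-0.0, 0.96, 0.59, 0, 0, 0], [-0.0, 1.43, 0.91, 0, 0, 0], [-0.0, 1.89, 1.23, 0, 0, 0], [-0.0, 2.34, 1.57, 0, 0, 0]]]
[[[-0.0, 0.44, 0.35, 0, 0, 0], [-0.0, 0.88, 0.71, 0, 0, 0], [-0.0, 1.31, 1.07, 0, 0, 0], [-0.0, 1.73, 1.45, 0, 0, 0], [-0.0, 2.13, 1.84, 0, 0, 0]]]
```

Request:
{"fn": "play_rows", "kwargs": {"motion": [[[0, 0.48, 0.29, 0, 0, 0], [0, 0.96, 0.59, 0, 0, 0], [0, 1.43, 0.91, 0, 0, 0], [0, 1.89, 1.23, 0, 0, 0], [0, 2.34, 1.57, 0, 0, 0]]]}}

```text
time: 11.2
tool_pos: [500.7, 45.0, 272.6]
tcp_rot: [161.4, 0.0, 94.4]
ft_force: [0.2, 0.9, 6.4]
finger_gap: 14.0
grip_force: 46.7
```

Request:
{"fn": "play_rows", "kwargs": {"motion": [[[0, 0.44, 0.35, 0, 0, 0], [0, 0.88, 0.71, 0, 0, 0], [0, 1.31, 1.07, 0, 0, 0], [0, 1.73, 1.45, 0, 0, 0], [0, 2.13, 1.84, 0, 0, 0]]]}}

```text
time: 11.7
tool_pos: [526.6, 46.8, 261.2]
tcp_rot: [161.4, 0.0, 94.3]
ft_force: [1.2, -4.1, 4.1]
finger_gap: 14.3
grip_force: 47.6
```

```bash
python3 - <<'E'
from g import *
a,R=show(); rel(a,a-np.linspace(0,.24,11)[1:],R,0)
E
```

```text
t 11.7 a 1.1273 r 234.1 F rad 4.1 tan 0.9 lat -4.2 gap 14.3 grip 48
[[[-0.0, 0.4, 0.4, 0, 0, 0], [-0.0, 0.79, 0.8, 0, 0, 0], [-0.0, 1.17, 1.22, 0, 0, 0], [-0.0, 1.55, 1.64, 0, 0, 0], [-0.0, 1.91, 2.08, 0, 0, 0]]]
[[[-0.0, 0.35, 0.44, 0, 0, 0], [-0.0, 0.69, 0.89, 0, 0, 0], [-0.0, 1.02, 1.35, 0, 0, 0], [-0.0, 1.34, 1.82, 0, 0, 0], [-0.0, 1.64, 2.29, 0, 0, 0]]]
```

Request:
{"fn": "play_rows", "kwargs": {"motion": [[[-0.03, 0.4, 0.4, 0, 0, 0], [-0.06, 0.8, 0.79, 0, 0, 0], [-0.1, 1.19, 1.19, 0, 0, 0], [-0.13, 1.58, 1.59, 0, 0, 0], [-0.16, 1.95, 2.01, 0, 0, 0]]]}}

```text
time: 12.2
tool_pos: [551.0, 48.2, 247.6]
tcp_rot: [161.5, -0.1, 94.4]
ft_force: [-1.3, 2.7, -0.3]
finger_gap: 14.1
grip_force: 47.6
```

```bash
python3 - <<'E'
from g import *
a,R=show(); rel(a,a-np.linspace(0,.24,11)[1:],R,1)
E
```

```text
t 12.2 a 1.0078 r 234.0 F rad -0.8 tan 0.8 lat 2.8 gap 14.1 grip 48
[[[-0.0, 0.36, 0.43, 0, 0, 0], [-0.0, 0.71, 0.88, 0, 0, 0], [-0.0, 1.05, 1.33, 0, 0, 0], [-0.0, 1.37, 1.79, 0, 0, 0], [-0.01, 1.69, 2.26, 0, 0, 0]]]
[[[-0.0, 0.31, 0.48, 0, 0, 0], [-0.0, 0.6, 0.96, 0, 0, 0], [-0.0, 0.88, 1.45, 0, 0, 0], [-0.0, 1.15, 1.95, 0, 0, 0], [-0.01, 1.41, 2.45, 0, 0, 0]]]
```

Request:
{"fn": "play_rows", "kwargs": {"motion": [[[0, 0.36, 0.43, 0, 0, 0], [0, 0.71, 0.88, 0, 0, 0], [0, 1.05, 1.33, 0, 0, 0], [0, 1.37, 1.79, 0, 0, 0], [0, 1.69, 2.26, 0, 0, 0]]]}}

```text
time: 12.7
tool_pos: [574.2, 49.6, 231.6]
tcp_rot: [161.5, -0.0, 94.4]
ft_force: [-5.1, 3.5, -3.0]
finger_gap: 13.9
grip_force: 46.3
```

```bash
python3 - <<'E'
from g import *
a,R=show(); rel(a,a-np.linspace(0,.36,16)[1:],R,0)
E
```

```text
t 12.7 a 0.8874 r 234.5 F rad -5.4 tan 1.9 lat 3.9 gap 13.9 grip 46
[[[-0.0, 0.3, 0.48, 0, 0, 0], [-0.0, 0.58, 0.97, 0, 0, 0], [-0.0, 0.85, 1.46, 0, 0, 0], [-0.0, 1.11, 1.96, 0, 0, 0], [-0.0, 1.36, 2.47, 0, 0, 0]]]
[[[-0.0, 0.24, 0.51, 0, 0, 0], [-0.0, 0.46, 1.03, 0, 0, 0], [-0.0, 0.67, 1.55, 0, 0, 0], [-0.0, 0.87, 2.08, 0, 0, 0], [-0.0, 1.06, 2.61, 0, 0, 0]]]
[[[-0.0, 0.17, 0.54, 0, 0, 0], [-0.0, 0.33, 1.08, 0, 0, 0], [-0.0, 0.48, 1.62, 0, 0, 0], [-0.0, 0.62, 2.17, 0, 0, 0], [-0.0, 0.74, 2.72, 0, 0, 0]]]
```

Request:
{"fn": "play_rows", "kwargs": {"motion": [[[0.02, 0.28, 0.49, 0, 0, 0], [0.04, 0.54, 1.0, 0, 0, 0], [0.06, 0.8, 1.51, 0, 0, 0], [0.08, 1.04, 2.03, 0, 0, 0], [0.1, 1.28, 2.55, 0, 0, 0]]]}}

```text
time: 13.2
tool_pos: [595.2, 51.1, 212.6]
tcp_rot: [161.4, 0.1, 94.3]
ft_force: [-1.4, -4.6, -0.9]
finger_gap: 14.2
grip_force: 45.5
```

```bash
python3 - <<'E'
from g import *
a,R=show(); rel(a,a-np.linspace(0,.36,16)[1:],R,0)
E
```

```text
t 13.2 a 0.7666 r 234.7 F rad -1.9 tan 0.5 lat -4.5 gap 14.2 grip 46
[[[0.0, 0.23, 0.51, 0, 0, 0], [0.0, 0.46, 1.03, 0, 0, 0], [0.0, 0.67, 1.55, 0, 0, 0], [0.0, 0.86, 2.08, 0, 0, 0], [0.0, 1.05, 2.62, 0, 0, 0]]]
[[[0.0, 0.17, 0.54, 0, 0, 0], [0.0, 0.33, 1.08, 0, 0, 0], [0.0, 0.48, 1.62, 0, 0, 0], [0.0, 0.61, 2.17, 0, 0, 0], [0.0, 0.73, 2.72, 0, 0, 0]]]
[[[0.0, 0.11, 0.55, 0, 0, 0], [0.0, 0.2, 1.11, 0, 0, 0], [0.0, 0.28, 1.67, 0, 0, 0], [0.0, 0.34, 2.23, 0, 0, 0], [0.0, 0.4, 2.79, 0, 0, 0]]]
```

Request:
{"fn": "play_rows", "kwargs": {"motion": [[[-0.05, 0.23, 0.51, 0, 0, 0], [-0.05, 0.46, 1.03, 0, 0, 0], [-0.05, 0.66, 1.55, 0, 0, 0], [-0.05, 0.84, 2.08, 0, 0, 0], [-0.05, 1.03, 2.62, 0, 0, 0]]]}}

```text
time: 13.7
tool_pos: [613.5, 52.4, 191.4]
tcp_rot: [161.3, 0.0, 94.4]
ft_force: [0.7, -5.4, 0.5]
finger_gap: 13.9
grip_force: 44.2
```

```bash
python3 - <<'E'
from g import *
a,R=show(); rel(a,a-np.linspace(0,.24,11)[1:],R,-.5)
E
```

```text
t 13.7 a 0.6468 r 234.9 F rad 0.5 tan 0.2 lat -5.4 gap 13.9 grip 44
[[[-0.0, 0.17, 0.54, 0, 0, 0], [-0.0, 0.32, 1.08, 0, 0, 0], [-0.0, 0.46, 1.63, 0, 0, 0], [-0.0, 0.59, 2.18, 0, 0, 0], [-0.0, 0.7, 2.73, 0, 0, 0]]]
[[[0.0, 0.1, 0.55, 0, 0, 0], [0.0, 0.19, 1.11, 0, 0, 0], [0.0, 0.26, 1.67, 0, 0, 0], [0.0, 0.32, 2.23, 0, 0, 0], [0.0, 0.37, 2.79, 0, 0, 0]]]
```

Request:
{"fn": "play_rows", "kwargs": {"motion": [[[-0.05, 0.17, 0.54, 0, 0, 0], [-0.05, 0.33, 1.08, 0, 0, 0], [-0.05, 0.48, 1.62, 0, 0, 0], [-0.05, 0.61, 2.17, 0, 0, 0], [-0.05, 0.73, 2.72, 0, 0, 0]]]}}

```text
time: 14.2
tool_pos: [628.8, 53.3, 167.5]
tcp_rot: [161.4, 0.0, 94.4]
ft_force: [0.9, -4.5, 0.7]
finger_gap: 14.3
grip_force: 45.2
```

```bash
python3 - <<'E'
from g import *
a,R=show(); rel(a,a-np.linspace(0,.36,16)[1:],R,0)
E
```

```text
t 14.2 a 0.5261 r 234.5 F rad 0.8 tan 0.4 lat -4.5 gap 14.3 grip 45
[[[-0.0, 0.11, 0.55, 0, 0, 0], [-0.0, 0.2, 1.11, 0, 0, 0], [-0.0, 0.28, 1.67, 0, 0, 0], [-0.0, 0.34, 2.23, 0, 0, 0], [-0.0, 0.4, 2.79, 0, 0, 0]]]
[[[-0.0, 0.04, 0.56, 0, 0, 0], [-0.0, 0.06, 1.13, 0, 0, 0], [-0.0, 0.08, 1.69, 0, 0, 0], [-0.0, 0.07, 2.25, 0, 0, 0], [-0.0, 0.06, 2.82, 0, 0, 0]]]
[[[-0.0, -0.03, 0.56, 0, 0, 0], [-0.0, -0.07, 1.13, 0, 0, 0], [-0.0, -0.13, 1.69, 0, 0, 0], [-0.0, -0.2, 2.25, 0, 0, 0], [-0.0, -0.28, 2.8, 0, 0, 0]]]
```

Request:
{"fn": "play_rows", "kwargs": {"motion": [[[-0.04, 0.11, 0.55, 0, 0, 0], [-0.04, 0.2, 1.11, 0, 0, 0], [-0.04, 0.28, 1.67, 0, 0, 0], [-0.04, 0.34, 2.23, 0, 0, 0], [-0.04, 0.4, 2.79, 0, 0, 0]]]}}

```text
time: 14.7
tool_pos: [641.2, 54.1, 142.1]
tcp_rot: [161.4, -0.0, 94.4]
ft_force: [2.8, -3.1, 0.7]
finger_gap: 14.2
grip_force: 46.1
```

Request:
{"fn": "play_rows", "kwargs": {"motion": [[[0, 0.04, 0.56, 0, 0, 0], [0, 0.06, 1.13, 0, 0, 0], [0, 0.08, 1.69, 0, 0, 0], [0, 0.07, 2.25, 0, 0, 0], [0, 0.06, 2.82, 0, 0, 0]]]}}

```text
time: 15.2
tool_pos: [650.6, 54.7, 115.5]
tcp_rot: [161.4, -0.0, 94.4]
ft_force: [2.3, -2.3, 0.7]
finger_gap: 14.3
grip_force: 47.0
```

```bash
python3 - <<'E'
from g import *
a,R=show(); rel(a,a-np.linspace(0,.36,16)[1:],R,0)
E
```

```text
t 15.2 a 0.2846 r 234.1 F rad 2.2 tan 0.0 lat -2.5 gap 14.3 grip 47
[[[-0.0, -0.03, 0.56, 0, 0, 0], [-0.0, -0.07, 1.13, 0, 0, 0], [-0.0, -0.13, 1.69, 0, 0, 0], [-0.0, -0.2, 2.25, 0, 0, 0], [-0.0, -0.28, 2.8, 0, 0, 0]]]
[[[-0.0, -0.1, 0.56, 0, 0, 0], [-0.0, -0.21, 1.11, 0, 0, 0], [-0.0, -0.33, 1.66, 0, 0, 0], [-0.0, -0.47, 2.21, 0, 0, 0], [-0.0, -0.62, 2.75, 0, 0, 0]]]
[[[-0.0, -0.16, 0.54, 0, 0, 0], [-0.0, -0.34, 1.08, 0, 0, 0], [-0.0, -0.53, 1.61, 0, 0, 0], [-0.0, -0.73, 2.13, 0, 0, 0], [-0.0, -0.94, 2.66, 0, 0, 0]]]
```

Request:
{"fn": "play_rows", "kwargs": {"motion": [[[-0.02, -0.02, 0.56, 0, 0, 0], [-0.02, -0.05, 1.13, 0, 0, 0], [-0.02, -0.1, 1.69, 0, 0, 0], [-0.02, -0.16, 2.25, 0, 0, 0], [-0.02, -0.23, 2.8, 0, 0, 0]]]}}

```text
time: 15.7
tool_pos: [657.1, 55.1, 88.1]
tcp_rot: [161.4, -0.0, 94.4]
ft_force: [-0.5, -0.7, 2.0]
finger_gap: 14.2
grip_force: 48.2
```

```bash
python3 - <<'E'
from g import *
a,R=show(); rel(a,a-np.linspace(0,.18,16)[1:],R,0)
E
```

```text
t 15.7 a 0.1641 r 234.3 F rad -0.2 tan 2.1 lat -0.7 gap 14.2 grip 48
[[[-0.0, -0.05, 0.28, 0, 0, 0], [-0.0, -0.1, 0.56, 0, 0, 0], [-0.0, -0.15, 0.83, 0, 0, 0], [-0.0, -0.21, 1.11, 0, 0, 0], [-0.0, -0.27, 1.38, 0, 0, 0]]]
[[[-0.0, -0.06, 0.27, 0, 0, 0], [-0.0, -0.13, 0.55, 0, 0, 0], [-0.0, -0.2, 0.82, 0, 0, 0], [-0.0, -0.27, 1.09, 0, 0, 0], [-0.0, -0.35, 1.37, 0, 0, 0]]]
[[[-0.0, -0.08, 0.27, 0, 0, 0], [-0.0, -0.16, 0.54, 0, 0, 0], [-0.0, -0.25, 0.81, 0, 0, 0], [-0.0, -0.34, 1.08, 0, 0, 0], [-0.0, -0.43, 1.34, 0, 0, 0]]]
```

Request:
{"fn": "play_rows", "kwargs": {"motion": [[[0, -0.05, 0.28, 0, 0, 0], [0, -0.1, 0.56, 0, 0, 0], [0, -0.15, 0.83, 0, 0, 0], [0, -0.21, 1.11, 0, 0, 0], [0, -0.27, 1.38, 0, 0, 0]]]}}

```text
time: 16.2
tool_pos: [659.1, 55.2, 74.6]
tcp_rot: [161.4, -0.0, 94.4]
ft_force: [1.2, -1.5, 0.8]
finger_gap: 14.2
grip_force: 48.6
```

```bash
python3 - <<'E'
from g import *
a,R=show(); rel(a,a-np.linspace(0,.12,16)[1:],R,0)
E
```

```text
t 16.2 a 0.1059 r 234.4 F rad 1.2 tan 0.7 lat -1.6 gap 14.2 grip 49
[[[-0.0, -0.04, 0.18, 0, 0, 0], [-0.0, -0.08, 0.37, 0, 0, 0], [-0.0, -0.13, 0.55, 0, 0, 0], [-0.0, -0.18, 0.73, 0, 0, 0], [-0.0, -0.22, 0.91, 0, 0, 0]]]
[[[-0.0, -0.05, 0.18, 0, 0, 0], [-0.0, -0.1, 0.36, 0, 0, 0], [-0.0, -0.15, 0.54, 0, 0, 0], [-0.0, -0.2, 0.72, 0, 0, 0], [-0.0, -0.26, 0.9, 0, 0, 0]]]
[[[-0.0, -0.06, 0.18, 0, 0, 0], [-0.0, -0.11, 0.36, 0, 0, 0], [-0.0, -0.17, 0.54, 0, 0, 0], [-0.0, -0.23, 0.71, 0, 0, 0], [-0.0, -0.29, 0.89, 0, 0, 0]]]
```

Request:
{"fn": "play_rows", "kwargs": {"motion": [[[0, -0.04, 0.18, 0, 0, 0], [0, -0.08, 0.37, 0, 0, 0], [0, -0.13, 0.55, 0, 0, 0], [0, -0.18, 0.73, 0, 0, 0], [0, -0.22, 0.91, 0, 0, 0]]]}}

```text
time: 16.7
tool_pos: [660.0, 55.3, 65.3]
tcp_rot: [161.4, -0.0, 94.4]
ft_force: [2.1, -1.3, 0.2]
finger_gap: 14.3
grip_force: 48.9
```

```bash
python3 - <<'E'
from g import *
a,R=show(); rel(a,a-np.linspace(0,.1,16)[1:],R,0)
E
```

```text
t 16.7 a 0.0663 r 234.6 F rad 2.0 tan 0.0 lat -1.4 gap 14.3 grip 49
[[[-0.0, -0.04, 0.15, 0, 0, 0], [-0.0, -0.08, 0.3, 0, 0, 0], [-0.0, -0.12, 0.45, 0, 0, 0], [-0.0, -0.17, 0.6, 0, 0, 0], [-0.0, -0.21, 0.75, 0, 0, 0]]]
[[[-0.0, -0.05, 0.15, 0, 0, 0], [-0.0, -0.09, 0.3, 0, 0, 0], [-0.0, -0.14, 0.45, 0, 0, 0], [-0.0, -0.19, 0.6, 0, 0, 0], [-0.0, -0.24, 0.75, 0, 0, 0]]]
[[[-0.0, -0.05, 0.15, 0, 0, 0], [-0.0, -0.1, 0.3, 0, 0, 0], [-0.0, -0.15, 0.44, 0, 0, 0], [-0.0, -0.21, 0.59, 0, 0, 0], [-0.0, -0.26, 0.74, 0, 0, 0]]]
```

Request:
{"fn": "play_rows", "kwargs": {"motion": [[[0, -0.04, 0.15, 0, 0, 0], [0, -0.08, 0.3, 0, 0, 0], [0, -0.12, 0.45, 0, 0, 0], [0, -0.17, 0.6, 0, 0, 0], [0, -0.21, 0.75, 0, 0, 0]]]}}

```text
time: 17.2
tool_pos: [660.6, 55.4, 57.8]
tcp_rot: [161.3, -0.0, 94.4]
ft_force: [3.8, -0.4, -0.3]
finger_gap: 13.9
grip_force: 49.2
```

```bash
python3 - <<'E'
from g import *
a,R=show()
from bench import optics
import cv2
d=optics.snapshot("side"); cv2.imwrite("pics/si3.png",cv2.resize(d["pixels"][100:260,200:360,::-1],None,fx=3.7,fy=3.7,interpolation=cv2.INTER_CUBIC))
E
```

```text
t 17.2 a 0.0339 r 234.8 F rad 3.8 tan -0.4 lat -0.7 gap 13.9 grip 49
```

View pics/si3.png

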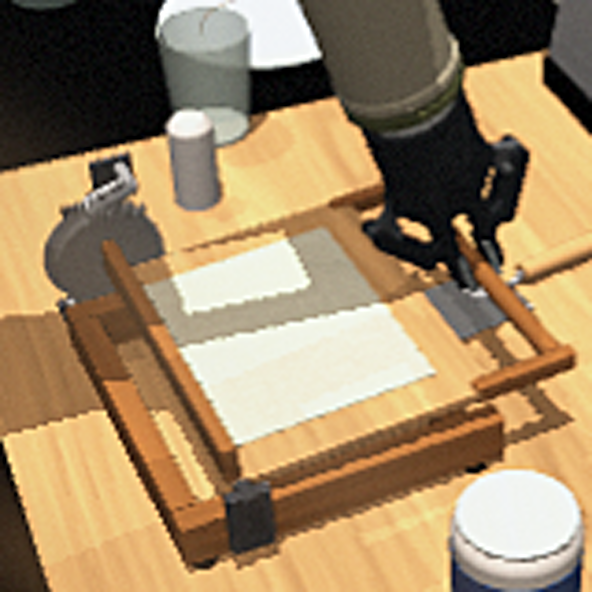

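The side view shows the board in hand and nearly flat, with a small gap to the frame at crop px (460,425). The bystanders are undisturbed. I keep lowering until it touches.

Request:
{"fn": "play_rows", "kwargs": {"motion": [[[0, -0.03, 0.1, 0, 0, 0], [0, -0.06, 0.2, 0, 0, 0], [0, -0.09, 0.3, 0, 0, 0], [0, -0.12, 0.4, 0, 0, 0], [0, -0.15, 0.5, 0, 0, 0]]]}}

```text
time: 17.75
tool_pos: [660.7, 55.3, 52.6]
tcp_rot: [161.4, -0.0, 94.4]
ft_force: [5.6, -1.3, 0.4]
finger_gap: 14.0
grip_force: 49.3
```

Request:
{"fn": "play_rows", "kwargs": {"motion": [[[0, -0.02, 0.06, 0, 0, 0], [0, -0.04, 0.12, 0, 0, 0], [0, -0.06, 0.18, 0, 0, 0], [0, -0.08, 0.24, 0, 0, 0], [0, -0.1, 0.3, 0, 0, 0]]]}}

```text
time: 18.25
tool_pos: [660.9, 55.4, 49.5]
tcp_rot: [161.3, -0.0, 94.4]
ft_force: [5.7, -0.6, -0.9]
finger_gap: 14.2
grip_force: 49.5
```

```bash
python3 - <<'E'
from g import *
a,R=show()
E
```

```text
t 18.25 a -0.0013 r 234.9 F rad 5.7 tan -0.8 lat -1.0 gap 14.2 grip 50
```

Request:
{"fn": "play_rows", "kwargs": {"motion": [[[0, 0.01, 0.06, 0, 0, 0], [0, 0.03, 0.12, 0, 0, 0], [0, 0.04, 0.18, 0, 0, 0], [0, 0.06, 0.24, 0, 0, 0], [0, 0.08, 0.3, 0, 0, 0]]]}}

```text
time: 18.75
tool_pos: [661.1, 55.4, 46.9]
tcp_rot: [161.5, -0.0, 94.4]
ft_force: [-16.5, -2.8, 20.2]
finger_gap: 14.3
grip_force: 52.3
```

```bash
python3 - <<'E'
from g import *
a,R=show()
E
```

```text
t 18.75 a -0.0122 r 235.2 F rad -16.9 tan 20.0 lat -1.6 gap 14.3 grip 52
```

Contact with the frame: the load jumped by 20 N at a = −0.01, which is my flat reference. I hold briefly with a little relief, then raise.

Request:
{"fn": "play_rows", "kwargs": {"motion": [[[0, -0.06, -0.05, 0, 0, 0], [0, -0.06, -0.05, 0, 0, 0], [0, -0.06, -0.05, 0, 0, 0], [0, -0.06, -0.05, 0, 0, 0], [0, -0.06, -0.05, 0, 0, 0]]]}}

```text
time: 19.25
tool_pos: [661.0, 55.4, 47.1]
tcp_rot: [161.4, -0.0, 94.4]
ft_force: [-4.4, -2.1, 7.1]
finger_gap: 13.8
grip_force: 50.7
```

```bash
python3 - <<'E'
from g import *
a,R=show(); rel(a,a+np.linspace(0,.24,16)[1:],R,0)
E
```

```text
t 19.25 a -0.0115 r 235.1 F rad -4.6 tan 7.1 lat -1.8 gap 13.8 grip 51
[[[0.0, 0.12, -0.36, 0, 0, 0], [0.0, 0.24, -0.71, 0, 0, 0], [0.0, 0.35, -1.07, 0, 0, 0], [0.0, 0.45, -1.44, 0, 0, 0], [0.0, 0.55, -1.8, 0, 0, 0]]]
[[[0.0, 0.09, -0.36, 0, 0, 0], [0.0, 0.18, -0.73, 0, 0, 0], [0.0, 0.26, -1.1, 0, 0, 0], [0.0, 0.33, -1.47, 0, 0, 0], [0.0, 0.4, -1.84, 0, 0, 0]]]
[[[0.0, 0.06, -0.37, 0, 0, 0], [0.0, 0.12, -0.74, 0, 0, 0], [0.0, 0.17, -1.12, 0, 0, 0], [0.0, 0.21, -1.49, 0, 0, 0], [0.0, 0.25, -1.86, 0, 0, 0]]]
```

Request:
{"fn": "play_rows", "kwargs": {"motion": [[[0.0, 0.12, -0.36, 0, 0, 0], [0.0, 0.24, -0.71, 0, 0, 0], [0.0, 0.35, -1.07, 0, 0, 0], [0.0, 0.45, -1.44, 0, 0, 0], [0.0, 0.55, -1.8, 0, 0, 0]]]}}

```text
time: 19.75
tool_pos: [660.4, 55.3, 65.4]
tcp_rot: [161.5, -0.0, 94.4]
ft_force: [1.9, -3.0, -5.4]
finger_gap: 14.0
grip_force: 49.2
```

Request:
{"fn": "play_rows", "kwargs": {"motion": [[[0.0, 0.09, -0.36, 0, 0, 0], [0.0, 0.18, -0.73, 0, 0, 0], [0.0, 0.26, -1.1, 0, 0, 0], [0.0, 0.33, -1.47, 0, 0, 0], [0.0, 0.4, -1.84, 0, 0, 0]]]}}

```text
time: 20.25
tool_pos: [658.1, 55.2, 84.1]
tcp_rot: [161.5, -0.0, 94.4]
ft_force: [-2.4, -2.2, -6.1]
finger_gap: 13.7
grip_force: 48.4
```

Request:
{"fn": "play_rows", "kwargs": {"motion": [[[0.0, 0.06, -0.37, 0, 0, 0], [0.0, 0.12, -0.74, 0, 0, 0], [0.0, 0.17, -1.12, 0, 0, 0], [0.0, 0.21, -1.49, 0, 0, 0], [0.0, 0.25, -1.86, 0, 0, 0]]]}}

```text
time: 20.75
tool_pos: [654.4, 55.0, 102.5]
tcp_rot: [161.5, -0.0, 94.4]
ft_force: [-5.9, -3.0, -6.4]
finger_gap: 14.3
grip_force: 47.6
```

```bash
python3 - <<'E'
from g import *
a,R=show(); rel(a,a+np.linspace(0,.16,21)[1:],R,0)
E
```

```text
t 20.75 a 0.2266 r 234.5 F rad -7.4 tan -4.9 lat -2.6 gap 14.3 grip 48
[[[0.0, 0.02, -0.19, 0, 0, 0], [0.0, 0.03, -0.37, 0, 0, 0], [0.0, 0.05, -0.56, 0, 0, 0], [0.0, 0.06, -0.75, 0, 0, 0], [0.0, 0.07, -0.94, 0, 0, 0]]]
[[[0.0, 0.01, -0.19, 0, 0, 0], [0.0, 0.02, -0.38, 0, 0, 0], [0.0, 0.02, -0.56, 0, 0, 0], [0.0, 0.03, -0.75, 0, 0, 0], [0.0, 0.03, -0.94, 0, 0, 0]]]
[[[0.0, 0.0, -0.19, 0, 0, 0], [0.0, 0.0, -0.38, 0, 0, 0], [0.0, 0.0, -0.56, 0, 0, 0], [0.0, 0.0, -0.75, 0, 0, 0], [0.0, -0.0, -0.94, 0, 0, 0]]]
[[[0.0, -0.01, -0.19, 0, 0, 0], [0.0, -0.01, -0.38, 0, 0, 0], [0.0, -0.02, -0.56, 0, 0, 0], [0.0, -0.03, -0.75, 0, 0, 0], [0.0, -0.04, -0.94, 0, 0, 0]]]
```

Request:
{"fn": "play_rows", "kwargs": {"motion": [[[0.0, 0.0, -0.19, 0, 0, 0], [0.0, -0.01, -0.37, 0, 0, 0], [0.0, -0.02, -0.56, 0, 0, 0], [0.0, -0.03, -0.75, 0, 0, 0], [0.0, -0.04, -0.94, 0, 0, 0]]]}}

```text
time: 21.25
tool_pos: [651.9, 54.9, 112.2]
tcp_rot: [161.4, -0.0, 94.4]
ft_force: [-4.4, -2.5, -4.5]
finger_gap: 14.0
grip_force: 47.7
```

Request:
{"fn": "play_rows", "kwargs": {"motion": [[[0.0, 0.01, -0.19, 0, 0, 0], [0.0, 0.01, -0.38, 0, 0, 0], [0.0, 0.01, -0.56, 0, 0, 0]]]}}

```text
time: 21.55
tool_pos: [650.2, 54.8, 117.9]
tcp_rot: [161.4, -0.0, 94.4]
ft_force: [-6.6, -2.1, -2.5]
finger_gap: 14.5
grip_force: 48.3
```

Request:
{"fn": "play_rows", "kwargs": {"motion": [[[0.0, 0.0, -0.19, 0, 0, 0], [0.0, 0.0, -0.38, 0, 0, 0], [0.0, 0.0, -0.56, 0, 0, 0]]]}}

```text
time: 21.85
tool_pos: [648.6, 54.6, 122.9]
tcp_rot: [161.4, -0.0, 94.4]
ft_force: [-3.5, -0.8, -5.9]
finger_gap: 13.7
grip_force: 47.5
```

Request:
{"fn": "play_rows", "kwargs": {"motion": [[[0.0, -0.01, -0.19, 0, 0, 0], [0.0, -0.01, -0.38, 0, 0, 0], [0.0, -0.02, -0.56, 0, 0, 0]]]}}

```text
time: 22.15
tool_pos: [646.8, 54.5, 128.1]
tcp_rot: [161.3, -0.0, 94.4]
ft_force: [-1.2, -0.3, -6.2]
finger_gap: 14.1
grip_force: 47.4
```

Request:
{"fn": "play_rows", "kwargs": {"motion": [[[0.0, -0.01, -0.19, 0, 0, 0], [0.0, -0.02, -0.38, 0, 0, 0], [0.0, -0.04, -0.56, 0, 0, 0]]]}}

```text
time: 22.45
tool_pos: [644.8, 54.3, 133.5]
tcp_rot: [161.3, -0.0, 94.4]
ft_force: [1.0, 1.8, -5.6]
finger_gap: 14.0
grip_force: 47.1
```

```bash
python3 - <<'E'
from g import *
a,R=show(); rel(a,a+np.linspace(0,.16,21)[1:],R,0)
E
```

```text
t 22.45 a 0.3653 r 234.2 F rad -1.0 tan -5.6 lat 1.7 gap 14.0 grip 47
[[[0.0, -0.01, -0.19, 0, 0, 0], [0.0, -0.02, -0.38, 0, 0, 0], [0.0, -0.03, -0.56, 0, 0, 0], [0.0, -0.04, -0.75, 0, 0, 0], [0.0, -0.06, -0.94, 0, 0, 0]]]
[[[0.0, -0.02, -0.19, 0, 0, 0], [0.0, -0.03, -0.37, 0, 0, 0], [0.0, -0.05, -0.56, 0, 0, 0], [0.0, -0.07, -0.75, 0, 0, 0], [0.0, -0.09, -0.94, 0, 0, 0]]]
[[[0.0, -0.02, -0.19, 0, 0, 0], [0.0, -0.05, -0.37, 0, 0, 0], [0.0, -0.07, -0.56, 0, 0, 0], [0.0, -0.1, -0.75, 0, 0, 0], [0.0, -0.13, -0.93, 0, 0, 0]]]
[[[0.0, -0.03, -0.19, 0, 0, 0], [0.0, -0.06, -0.37, 0, 0, 0], [0.0, -0.1, -0.56, 0, 0, 0], [0.0, -0.13, -0.74, 0, 0, 0], [0.0, -0.17, -0.92, 0, 0, 0]]]
```

First click found at a of about 0.305 (load 0.6 → 5.5 N), so the second is expected near 0.53.

Request:
{"fn": "play_rows", "kwargs": {"motion": [[[0.0, -0.01, -0.19, 0, 0, 0], [0.0, -0.02, -0.38, 0, 0, 0], [0.0, -0.03, -0.56, 0, 0, 0], [0.0, -0.04, -0.75, 0, 0, 0], [0.0, -0.06, -0.94, 0, 0, 0]]]}}

```text
time: 22.95
tool_pos: [641.2, 54.0, 142.2]
tcp_rot: [161.3, -0.0, 94.4]
ft_force: [4.0, 3.2, -4.1]
finger_gap: 14.4
grip_force: 46.6
```

Request:
{"fn": "play_rows", "kwargs": {"motion": [[[0.0, -0.02, -0.19, 0, 0, 0], [0.0, -0.03, -0.37, 0, 0, 0], [0.0, -0.05, -0.56, 0, 0, 0], [0.0, -0.07, -0.75, 0, 0, 0], [0.0, -0.09, -0.94, 0, 0, 0]]]}}

```text
time: 23.45
tool_pos: [637.4, 53.8, 150.8]
tcp_rot: [161.3, -0.0, 94.4]
ft_force: [5.4, 2.9, -5.4]
finger_gap: 14.4
grip_force: 46.3
```

Request:
{"fn": "play_rows", "kwargs": {"motion": [[[0.0, -0.02, -0.19, 0, 0, 0], [0.0, -0.05, -0.37, 0, 0, 0], [0.0, -0.07, -0.56, 0, 0, 0], [0.0, -0.1, -0.75, 0, 0, 0], [0.0, -0.13, -0.93, 0, 0, 0]]]}}

```text
time: 23.95
tool_pos: [633.1, 53.5, 159.3]
tcp_rot: [161.3, -0.0, 94.4]
ft_force: [3.0, 4.7, -2.0]
finger_gap: 14.1
grip_force: 46.3
```

```bash
python3 - <<'E'
from g import *
a,R=show(); rel(a,a+np.linspace(0,.08,13)[1:],R,0)
E
```

```text
t 23.95 a 0.4866 r 234.2 F rad 2.0 tan -3.3 lat 4.4 gap 14.1 grip 46
[[[0.0, -0.03, -0.15, 0, 0, 0], [0.0, -0.05, -0.31, 0, 0, 0], [0.0, -0.08, -0.46, 0, 0, 0], [0.0, -0.11, -0.62, 0, 0, 0], [0.0, -0.14, -0.77, 0, 0, 0]]]
[[[0.0, -0.03, -0.15, 0, 0, 0], [0.0, -0.06, -0.31, 0, 0, 0], [0.0, -0.1, -0.46, 0, 0, 0], [0.0, -0.13, -0.61, 0, 0, 0], [0.0, -0.16, -0.77, 0, 0, 0]]]
[[[0.0, -0.04, -0.15, 0, 0, 0], [0.0, -0.07, -0.3, 0, 0, 0]]]
```

Request:
{"fn": "play_rows", "kwargs": {"motion": [[[0.02, -0.03, -0.15, 0, 0, 0], [0.04, -0.05, -0.31, 0, 0, 0], [0.04, -0.08, -0.46, 0, 0, 0]]]}}

```text
time: 24.25
tool_pos: [630.9, 53.4, 163.4]
tcp_rot: [161.3, -0.0, 94.4]
ft_force: [4.0, 3.5, -0.1]
finger_gap: 14.0
grip_force: 46.3
```

Request:
{"fn": "play_rows", "kwargs": {"motion": [[[0.0, -0.03, -0.16, 0, 0, 0], [0.0, -0.06, -0.31, 0, 0, 0]]]}}

```text
time: 24.45
tool_pos: [629.4, 53.3, 166.1]
tcp_rot: [161.3, -0.0, 94.4]
ft_force: [3.3, 3.4, 0.2]
finger_gap: 14.3
grip_force: 46.4
```

Request:
{"fn": "play_rows", "kwargs": {"motion": [[[0.0, -0.03, -0.16, 0, 0, 0], [0.0, -0.06, -0.31, 0, 0, 0]]]}}

```text
time: 24.65
tool_pos: [627.8, 53.2, 169.0]
tcp_rot: [161.3, -0.0, 94.4]
ft_force: [5.6, 4.0, 0.4]
finger_gap: 14.2
grip_force: 46.1
```

Request:
{"fn": "play_rows", "kwargs": {"motion": [[[0.0, -0.03, -0.16, 0, 0, 0], [0.0, -0.07, -0.31, 0, 0, 0]]]}}

```text
time: 24.85
tool_pos: [626.4, 53.1, 171.5]
tcp_rot: [161.3, -0.0, 94.4]
ft_force: [7.1, 4.8, -1.2]
finger_gap: 14.1
grip_force: 45.8
```

```bash
python3 - <<'E'
from g import *
a,R=show(); rel(a,a+np.linspace(0,.04,7)[1:],R,0)
E
```

```text
t 24.85 a 0.5457 r 234.4 F rad 5.7 tan -4.9 lat 4.3 gap 14.1 grip 46
[[[0.0, -0.03, -0.15, 0, 0, 0], [0.0, -0.07, -0.31, 0, 0, 0], [0.0, -0.11, -0.46, 0, 0, 0], [0.0, -0.14, -0.61, 0, 0, 0], [0.0, -0.18, -0.76, 0, 0, 0]]]
[[[0.0, -0.04, -0.15, 0, 0, 0]]]
```

Request:
{"fn": "play_rows", "kwargs": {"motion": [[[0.0, -0.03, -0.16, 0, 0, 0], [0.0, -0.05, -0.33, 0, 0, 0], [0.0, -0.05, -0.33, 0, 0, 0]]]}}

```text
time: 25.15
tool_pos: [624.6, 52.9, 174.3]
tcp_rot: [161.3, -0.0, 94.4]
ft_force: [5.3, 3.6, -0.8]
finger_gap: 14.4
grip_force: 45.7
```

```bash
python3 - <<'E'
from g import *
a,R=show(); rel(a,a-np.linspace(0,.05,7)[1:],R,0)
E
```

```text
t 25.15 a 0.5599 r 234.4 F rad 4.3 tan -3.6 lat 3.2 gap 14.4 grip 46
[[[-0.0, 0.04, 0.19, 0, 0, 0], [-0.0, 0.09, 0.38, 0, 0, 0], [-0.0, 0.13, 0.57, 0, 0, 0], [-0.0, 0.17, 0.76, 0, 0, 0], [-0.0, 0.21, 0.96, 0, 0, 0]]]
[[[-0.0, 0.04, 0.19, 0, 0, 0]]]
```

Request:
{"fn": "play_rows", "kwargs": {"motion": [[[0, 0.04, 0.14, 0, 0, 0], [0, 0.07, 0.28, 0, 0, 0], [0, 0.1, 0.42, 0, 0, 0], [0, 0.13, 0.56, 0, 0, 0]]]}}

```text
time: 25.55
tool_pos: [627.5, 53.2, 169.3]
tcp_rot: [161.3, -0.0, 94.4]
ft_force: [1.9, 3.2, 2.6]
finger_gap: 14.2
grip_force: 46.0
```

```bash
python3 - <<'E'
from g import *
a,R=show()
E
```

```text
t 25.55 a 0.5354 r 234.3 F rad 3.1 tan 1.1 lat 3.1 gap 14.2 grip 46
```

Request:
{"fn": "play_rows", "kwargs": {"motion": [[[0, 0.02, 0.1, 0, 0, 0], [0, 0.04, 0.2, 0, 0, 0], [0, 0.06, 0.3, 0, 0, 0]]]}}

```text
time: 25.85
tool_pos: [628.9, 53.4, 166.8]
tcp_rot: [161.4, -0.0, 94.4]
ft_force: [-0.7, 2.9, 5.9]
finger_gap: 14.2
grip_force: 46.5
```

```bash
python3 - <<'E'
from g import *
a,R=show()
E
```

```text
t 25.85 a 0.5232 r 234.2 F rad 2.5 tan 5.3 lat 2.9 gap 14.2 grip 46
```

Request:
{"fn": "play_rows", "kwargs": {"motion": [[[0, 0.02, 0.1, 0, 0, 0], [0, 0.04, 0.2, 0, 0, 0], [0, 0.04, 0.2, 0, 0, 0], [0, 0.04, 0.2, 0, 0, 0]]]}}

```text
time: 26.25
tool_pos: [629.7, 53.5, 165.2]
tcp_rot: [161.4, -0.0, 94.4]
ft_force: [-2.3, 4.2, 7.3]
finger_gap: 14.1
grip_force: 46.6
```

```bash
python3 - <<'E'
from g import *
a,R=show()
E
```

```text
t 26.25 a 0.5154 r 234.1 F rad 1.9 tan 7.3 lat 4.3 gap 14.1 grip 47
```

The load rises to +7 N with the tool pressing down, so the pawl is holding the board. I relieve the press and open.

Request:
{"fn": "play_rows", "kwargs": {"motion": [[[-0.02, -0.03, -0.1, 0, 0, 0], [-0.03, -0.06, -0.22, 0, 0, 0], [-0.03, -0.06, -0.22, 0, 0, 0]]]}}

```text
time: 26.55
tool_pos: [628.7, 53.3, 167.2]
tcp_rot: [161.3, -0.0, 94.4]
ft_force: [0.9, 5.6, 6.1]
finger_gap: 14.2
grip_force: 46.3
```

```bash
python3 - <<'E'
from g import *
a,R=show()
E
```

```text
t 26.55 a 0.5250 r 234.2 F rad 4.2 tan 4.6 lat 5.5 gap 14.2 grip 46
```

Request:
{"fn": "play_rows", "kwargs": {"motion": [[[0, 0, 0, 0, 0, 0], [0, 0, 0, 0, 0, 0], [0, 0, 0, 0, 0, 0], [0, 0, 0, 0, 0, 0], [0, 0, 0, 0, 0, 0]]], "jaw": 0.45}}

```text
time: 27.05
tool_pos: [628.2, 52.8, 165.9]
tcp_rot: [161.4, -0.0, 94.4]
ft_force: [0.1, 0.0, 0.7]
finger_gap: 38.5
grip_force: 0.0
```

```bash
python3 - <<'E'
from g import *
show()
from bench import optics
import cv2
d=optics.snapshot("side"); cv2.imwrite("pics/si4.png",cv2.resize(d["pixels"][100:260,200:360,::-1],None,fx=3.7,fy=3.7,interpolation=cv2.INTER_CUBIC))
E
```

```text
t 27.05 a 0.5213 r 233.2 F rad 0.4 tan 0.6 lat 0.0 gap 38.5 grip 0
```

View pics/si4.png

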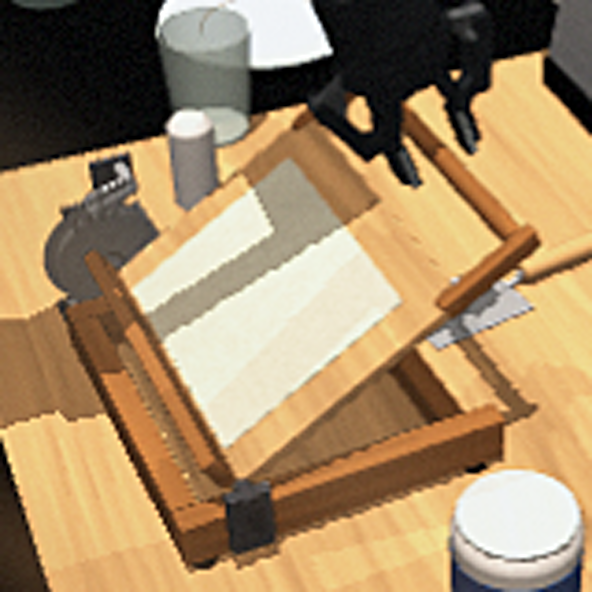

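The board rests propped at about 30° with the fingers open and free, and the rail is clear of both fingers. I retreat straight back along the tool axis.

Request:
{"fn": "play_rows", "kwargs": {"motion": [[[0, 0, -1, 0, 0, 0], [0, 0, -2.5, 0, 0, 0], [0, 0, -4.5, 0, 0, 0], [0, 0, -7, 0, 0, 0], [0, 0, -10, 0, 0, 0]]]}}

```text
time: 27.6
tool_pos: [595.9, 50.5, 262.7]
tcp_rot: [161.4, -0.0, 94.4]
ft_force: [0.8, 0.1, -0.5]
finger_gap: 38.4
grip_force: 0.0
```

Request:
{"fn": "play_rows", "kwargs": {"motion": [[[0, 0, -2, 0, 0, 0], [0, 0, -3, 0, 0, 0], [0, 0, -3, 0, 0, 0], [0, 0, -3, 0, 0, 0]]]}}

```text
time: 28.0
tool_pos: [587.0, 49.8, 289.1]
tcp_rot: [161.4, -0.0, 94.4]
ft_force: [0.6, -0.1, -0.4]
finger_gap: 38.0
grip_force: 0.0
```

```bash
cat > fin.py <<'E'
from bench import optics
from h import *
import pickle
d0=pickle.load(open("d0.pkl","rb"))
s=optics.snapshot("side"); e=optics.snapshot("side")
print("moving px",(np.abs(s["pixels"].astype(int)-e["pixels"]).max(2)>60).sum())
im=s["pixels"]; cv2.imwrite("pics/si5.png",cv2.resize(im[80:280,180:430,::-1],None,fx=3,fy=3,interpolation=cv2.INTER_CUBIC))
E
python3 fin.py
```

```text
moving px 46
```

View pics/si5.png

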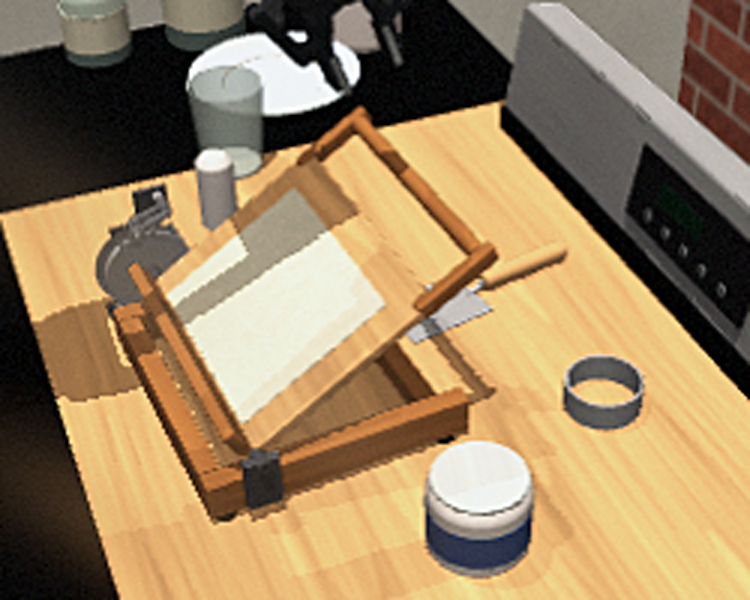

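The arm is clear, the board rests and the bystanders are in place; the rail's right end is at side px (342,162). One numeric check of the angle, then hand in.

```bash
python3 - <<'E'
from h import *
import pickle
from bench import job
D=pickle.load(open("d0.pkl","rb"))["side"]
e=np.array([np.cos(PSI),np.sin(PSI),0]); l=np.array([-e[1],e[0],0]); H=np.array([421.8,40,60])
for a in (.31,.54,.77): print(a,proj(D,[H+235*(np.cos(a)*e+np.sin(a)*np.array([0,0,1]))-l*118]).round(1))
E
```

```text
0.31 [[346.9 177. ]]
0.54 [[339.4 163.1]]
0.77 [[327.1 151.8]]
```

The observed (342,162) matches 0.54, the second notch.

```bash
python3 -c "
from bench import job
print(job.hand_in())"
```

```text
the job is handed in; nothing more can be done
None
```

I handed the job in with the board let go and still in its second notch (about 0.54 rad), after it met the stop at about 0.025 rad of squeeze, lay flat and was raised two clicks; the bystanders I could see in the last view had not moved, and no verdict came back.

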